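Tip the potatoes into the tilt-out bin

ROBOT

A 6-joint arm with a two-finger parallel gripper is mounted at the origin on the work surface. World frame = base frame: x ahead of the robot, y to its left, z up, the work surface at z = 0. Lengths are in mm, angles in rad, forces in N, time in s.
With the tool pointing down it reaches from about 275 to 1000 mm from the base axis. Payload 8.4 kg.
Tool frame: the origin (TCP) lies between the finger pads, 19 mm behind the fingertips; this is the grasp point; z points along the fingers, y is the line along which they close (so a half turn about z gives the same grasp; the last joint's range is limited). The gripper opens to 85 mm and grips with 20 to 120 N. Pads are 22 mm wide; open, the fingers measure 114 mm over their backs; the gripper's body (76 mm by 85 mm) begins 54 mm behind the grasp point. The pads swing forward as they close: fully open they stand 13 mm farther back than shut.
Start: joints at [1.124, 0.353, 1.633, -0, 1.155, -0.002], TCP at [268.922, 564.189, 249.981] pointing down, gripper open.
Joint ranges: [-2.63, 2.63], [-0.92, 2.1], [0.06, 2.66], [-1.3, 4.44], [0, 2.69], [-3.02, 3.02]. Speed limits (rad/s): [2.22, 2.22, 2.79, 3.14, 3.14, 3.14].

INTERFACE

Orientations are given as [roll, pitch, yaw] about the fixed x, y, z axes, in that order (R = Rz(yaw) Ry(pitch) Rx(roll)).
In Python, from rig import telemetry, optics, r gives the robot as it stands.
- The arm moves only by the tool play_rows, never from a script. Its arguments are lists of equal length, an entry for each row: "dp": the shift along the tool's x, y, z in units of 40 mm (1.0 is 40 mm), a list of three; "rot": the turn, a rotation vector about the tool's x, y, z in units of 6 degrees (1.0 is 6 degrees), a list of three. In form: {"dp": [[tx, ty, tz], ...], "rot": [[ax, ay, az], ...]}. A call has 1 to 5 rows; each row is the pose to reach, as a shift and turn from the pose commanded when the call began, along the tool's axes at that moment; what a row does not reach only later rows make up. A row lasts 1/12 s, in which the tool goes at most 41.7 mm and 7.16 degrees, less where a joint would pass 70% of its speed; a pose out of reach is approached as far as the arm can. A call with a gripper value outside its range is refused whole. "fingers" is the opening, from 0 (shut) to 1 (fully open), set as the call begins (left out, the last holds). The fingers move at their own pace and stop on an object; "grip_force" is the grip in N (left out, the last holds). Time passes only in rows, so rows that repeat a pose let the fingers close. It gives the time, the measured TCP pose, the force, the opening and the grip force at its end, in the units of the state.
- telemetry.sense(): the state, without advancing time (a new reading comes with each control period).
- optics.grab_frame(name): name is "scene" or "top"; returns a dict with "color" (480x640x3 uint8, red, green, blue), "mtx" (3x3 intrinsics, pixels), "R" (3x3) and "t" (3): a world point X has camera coordinates R X + t. Camera axes: x right, y down, z forward; pixel columns grow to the right and rows downward; lengths in mm; the calibration is good to about 2 mm. A picture is of the moment at which its call begins. There is no depth.
- r.sign_off(): hands the job in; it is judged then, once.
The state is a dict: "clock": time; "qpos": joint angles; "qvel": joint speeds; "joint_efforts": joint torques, N m; "eef_pos": TCP position; "tcp_rot": TCP orientation; "contact_force": force on the tool from outside, world axes, zero at the start; "wrist_torque": the same for the moment, N m; "opening": opening from 0.0 (shut) to 1.0 (fully open); "grasp_force": force on a finger pad.
Only numpy, scipy, OpenCV 4.12 (cv2) and the standard library are available. Lean on these libraries where they do the work, as an engineer would, in place of code of your own. Each camera call takes 0.05 s, during which the arm holds its last target. There are 200 camera calls.

TASK

Lift the scuttle (small metal scoop-shaped pail) of new potatoes out of the door rack and stand it on the cutting board, letting go of it. Pull the potato bin's tilt-out front open to its stop, then take the scuttle again and tip all four potatoes into the open bin. Leave the bin open and the empty scuttle standing upright on the board, and do not knock the other things about.

Things in the scene. Friction and masses are not known exactly. Their poses are not given: they have to be found in the camera images.
- scuttle: Loose open aluminium scuttle (scoop-shaped pail), about 0.3 kg. Origin: underside; z up, +x to its pouring mouth (towards the robot in the rack). x -51 to 111 mm, 100 wide (y), walls 56 high. 3 mm floor, flat to x = 43, then ramping up 17 deg to the open mouth; potatoes roll out when tipped 50 deg mouth-down about y (slowly, or they shoot out). In the rack only its bail can be taken.
- bail_grip (a point): Middle of the bail's round wooden grip, 12 mm thick, 70 long along scuttle y; 75 mm above its pivots at scuttle (6, 0, 48) mm, so at (6, 0, 123) when upright. Pinch from above, fingers closing along scuttle x. The bail swings freely, so the scuttle hangs level from it and cannot be tipped by it. Axes: the bail's, z away from the pivots.
- scuttle_bail (a joint): Angle of the bail: 0 upright, positive leaning to the mouth, range -0.3 to 1.0 rad; light friction just holds it where it is left.
- plate_grip (a point): Point to pinch the grip plate: mid-thickness, 22 mm below its top edge, at scuttle (-63, 0, 83) mm. Plate 8 mm thick, 60 wide (y), leaning 25 deg back from the mouth: from scuttle (-49, 0, 53) up to (-72, 0, 103). Come along it: tool pointing along scuttle (sin 25, 0, -cos 25), fingers closing along (cos 25, 0, sin 25), one finger inside. Axes as the scuttle's. Used for tipping.
- mouth (a point): Middle of the scuttle's pouring edge, top face of the ramp, at scuttle (114, 0, 25) mm. Axes parallel to the scuttle's.
- rack: Fixed plastic door rack that holds the scuttle: 6 mm floor, pocket 140 mm wide (y), x -121 to 87, walls 42 high; a steel panel 125 high, 180 wide at x = 90 stands close behind the grip plate, so no finger fits there. Origin: on the counter under the scuttle's origin, z up, -x roughly to the robot. Rack, bin and board swap places.
- board: Fixed cutting board, pale wood, 240 mm (x) by 200 mm (y), 18 mm thick: its top is 18 mm above its origin, which is the centre of the underside on the counter.
- bin: Fixed potato bin housing, white, 170 mm deep (x), 200 mm wide (y), 170 mm high. Origin: centre of the underside, z up; its front looks to its -x, about towards the robot.
- bin_front (a joint): Tilt of the oak bin front with its trough: 0 shut, positive open (top towards the bin's -x), stop at 0.70 rad. A stiff hinge, it stays where it is left; about 2 to 5 N at the handle.
- bin_hinge (a point): Middle of the hinge line, at bin (-85, 0, 18) mm, along bin y. Axes of the tilting front: z up the panel's inner face, x into the trough. Panel x -10 to 0, 198 wide, 142 high; trough inside 172 wide, x 0 to 111, floor z = 5, back wall 85 high. Fully open, the opening in the bin's frame runs from the panel's top at x = -178, z = 127 to the housing's front edge at x = -85, z = 170.
- bin_handle (a point): Middle of the steel bar handle: round, 10 mm thick, 100 long along y, 40 mm out from the panel and 8 above its top, at front frame (-50, 0, 150) mm (see bin_hinge; same axes). Pinch from above, fingers closing along bin x, or hook it from behind; follow its arc about the hinge, leaning the tool with the front (a tool kept upright meets the panel).
- potato0: New potato, about a ball of 42 mm (radius 21), 40 g, starts in the scuttle. Origin: its centre.
- potato1: New potato, about a ball of 42 mm (radius 21), 40 g, starts in the scuttle. Origin: its centre.
- potato2: New potato, about a ball of 42 mm (radius 21), 40 g, starts in the scuttle. Origin: its centre.
- potato3: New potato, about a ball of 42 mm (radius 21), 40 g, starts in the scuttle. Origin: its centre.
- jar: Bystander: glass jar, 68 mm wide, 100 mm high. Origin: centre of the underside.
- mug: Bystander: white mug, 80 mm wide, 90 mm high. Origin: centre of the underside.
- bottle: Bystander: green bottle, 60 mm wide, 170 mm high. Origin: centre of the underside.
- bowl: Bystander: white bowl, 110 mm wide, 55 mm high. Origin: centre of the underside.
- mill: Bystander: dark wooden pepper mill, 54 mm wide, 140 mm high. Origin: centre of the underside.
- can: Bystander: food can, 74 mm wide, 105 mm high. Origin: centre of the underside.
Not all that is in view belongs to the job. Leave any green look-alike of the scuttle alone.

How it is judged:
By the outcome, as a careful person would: the job done as asked, in the order asked, and still so for the second after the job is handed in, with the robot touching nothing.
It also fails if it takes over 72 s, if anything falls off the work surface, if the arm or the gripper's body presses on something with over 40 N, if the wrist force passes 120 N, or if a joint passes its speed limit or range.

## Working session

There is one attempt and no reset: what is moved stays moved. The work goes in short steps, Python scripts to look and compute and a tool call to move; the robot and the scene stay as the last step left them, time stands still between calls to the robot, and variables do not carry over. Pictures are saved under pics/ and viewed, at most 10 in all, crops included, and the job is handed in when it is done.

Besides the shell and the picture viewer there is one more tool, called after "Emit:" in YAML: its name, and indented under it one key for each argument. play_rows: Moves the arm, as the interface text tells. Its arguments: {"type":"object","properties":{"dp":{"type":"array"},"rot":{"type":"array"},"fingers":{"type":"number"},"grip_force":{"type":"number"}},"required":["dp","rot"]}

```bash
mkdir -p pics; ls
python3 - <<'E'
from rig import telemetry, optics, r
import cv2
for n in("scene","top"):
    f=optics.grab_frame(n); cv2.imwrite(f"pics/{n}0.png",f["color"][:,:,::-1]); print(n,f["mtx"].round(1).tolist(),f["R"].round(4).tolist(),f["t"].round(1).tolist())
print(telemetry.sense())
E
```

```text
pics
scene [[448.8, 0.0, 324.8], [0.0, 448.8, 235.9], [0.0, 0.0, 1.0]] [[0.1281, 0.9917, -0.0141], [0.8392, -0.116, -0.5313], [-0.5286, 0.0562, -0.847]] [-48.5, -390.3, 1516.9]
top [[491.2, 0.0, 308.1], [0.0, 491.2, 242.6], [0.0, 0.0, 1.0]] [[-0.0256, -0.9996, 0.0149], [-0.9989, 0.025, -0.0389], [0.0385, -0.0159, -0.9991]] [-3.9, 540.2, 1595.6]
{'clock': 0.1, 'qpos': array([ 1.12360527e+00,  3.53607161e-01,  1.63403911e+00, -2.48922191e-05,
        1.15519196e+00, -2.40554382e-03]), 'qvel': array([ 0.00018793,  0.00047486, -0.00238315, -0.00069971,  0.0007959 ,
        0.00029387]), 'joint_efforts': array([ 1.83527838e-03, -6.06353331e+01, -3.42826617e+01,  8.44297415e-05,
        4.06529551e-03,  5.40954647e-05]), 'eef_pos': array([268.75592508, 563.8322387 , 249.32791736]), 'tcp_rot': array([-3.14034703e+00,  1.97643255e-05,  2.69681721e+00]), 'contact_force': array([-0.00507375,  0.35468805, -0.14221984]), 'wrist_torque': array([-0.03584901,  0.01610686, -0.00718317]), 'grasp_force': 0.0, 'opening': 1.0016810763663353}
```

View pics/scene0.png

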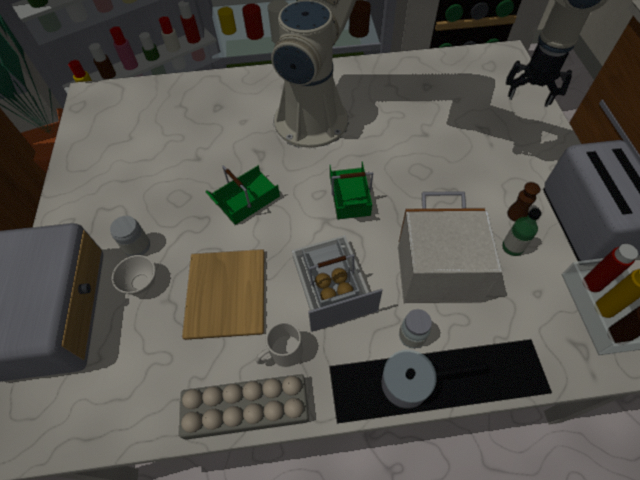

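View pics/top0.png

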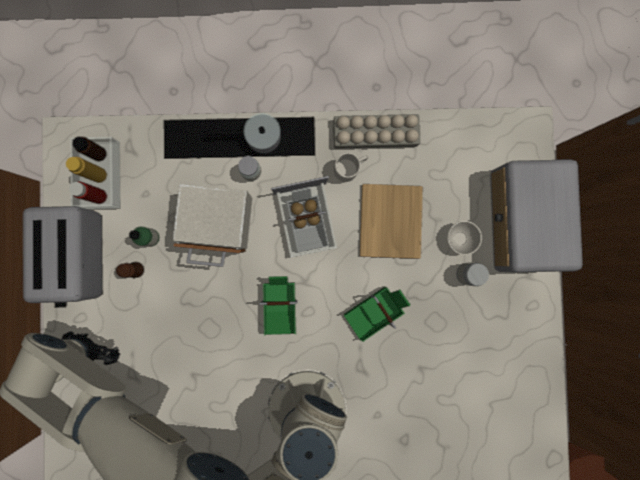

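The scene view shows the rack with scuttle at about (335,280), the bin at (450,255), the board at (225,293). The top view shows the same at (303,215), (212,225), (391,221), with two green decoys nearer the robot.

```bash
cat > h.py <<'E'
import numpy as np, cv2
from scipy.spatial.transform import Rotation as Ro
from rig import telemetry, optics, r
def ray(f,u,v):
    d=f["R"].T@np.linalg.inv(f["mtx"])@np.array([u,v,1.]); return -f["R"].T@f["t"],d
def onz(f,u,v,z):
    c,d=ray(f,u,v); return c+d*(z-c[2])/d[2]
def tri(fa,pa,fb,pb):
    A=[];b=[]
    (c1,d1),(c2,d2)=ray(fa,*pa),ray(fb,*pb)
    s=np.linalg.lstsq(np.c_[d1,-d2],c2-c1,rcond=None)[0]
    p,q=c1+s[0]*d1,c2+s[1]*d2
    return (p+q)/2,np.linalg.norm(p-q)
def proj(f,X):
    x=f["mtx"]@(f["R"]@np.asarray(X,float)+f["t"]); return x[:2]/x[2]
E
python3 - <<'E'
import cv2,numpy as np
s=cv2.imread("pics/scene0.png");t=cv2.imread("pics/top0.png")
def c(im,u,v,k=4,w=100,h=75):
    o=cv2.resize(im[v:v+h,u:u+w],None,fx=4,fy=4,interpolation=cv2.INTER_CUBIC)
    for i in range(0,w,10):
        cv2.putText(o,str(u+i),(i*4,8),0,.3,(0,0,255)); cv2.line(o,(i*4,0),(i*4,300),(0,0,255) if 0 else (200,120,0),1) if i%20==0 else None
    for j in range(0,h,10): cv2.putText(o,str(v+j),(0,j*4+4),0,.3,(0,0,255)); cv2.line(o,(0,j*4),(400,j*4),(200,120,0),1) if j%20==0 else None
    return o
cv2.imwrite("pics/c1.png",np.vstack([np.hstack([c(t,255,185-10),c(t,165,180)]),np.hstack([c(s,285,235),c(s,395,185)])]))
E
```

```text
(no output)
```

View pics/c1.png

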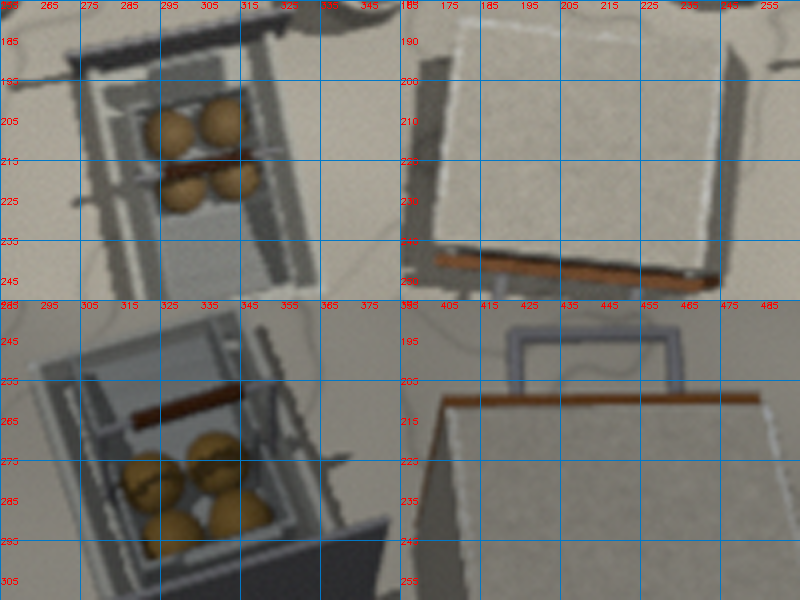

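The crop shows the bail grip from (296,218) to (317,213.5) in the top view and (318.5,265) to (345,257) in the scene view. The bin's top corners are (180,185), (245.5,191), (243,248) and (173,241), and the handle bar is at (444,193) in the scene view.

Run:
```python
from h import *
np.set_printoptions(precision=1,suppress=True)
T=optics.grab_frame("top");S=optics.grab_frame("scene")
a=tri(T,(296,218),S,(318.5,265));b=tri(T,(317,213.5),S,(345,257)); c=tri(T,(306.5,215.8),S,(332,261))
print("grip",a,b,c)
# panel top edge & rack walls
print("panel",onz(T,272.5,191,125),onz(T,326,180,125))
P=[onz(T,*p,170) for p in((180,185),(245.5,191),(243,248),(173,241))]
print("bin",np.array(P), np.mean(P,0))
for i in range(4): print(np.linalg.norm(P[i]-P[i-1]),np.degrees(np.arctan2(*(P[i]-P[i-1])[1::-1])))
hsv=cv2.cvtColor(T["color"],cv2.COLOR_RGB2HSV)
m=cv2.inRange(hsv,(8,70,60),(25,255,255)); m[:170]=0;m[270:]=0;m[:,:350]=0;m[:,430:]=0
ct=max(cv2.findContours(m,0,1)[0],key=cv2.contourArea); R=cv2.boxPoints(cv2.minAreaRect(ct))
B=np.array([onz(T,*p,18) for p in R]);print("board",B,B.mean(0))
m2=cv2.inRange(hsv,(5,100,30),(25,255,255)); 
yaw=np.arctan2(*(a[0]-b[0])[:2]*[1,1]);print(yaw)
for n,u,v,h in(("mug",346,166,90),("jar",249,167,100),("bottle",141,236,170),("mill",128,270,140),("bowl",463,237,55),("can",473,272,105)): print(n,onz(T,u,v,h))
print("handle",tri(T,(195,262),S,(444.5,193)))
```

```text
grip (array([611.5, -12.4, 103.7]), np.float64(63.54316107246069)) (array([625.8, -13.4, 168.8]), np.float64(61.73746157988856)) (array([616.9, -12.3, 128.4]), np.float64(1.3332473292998943))
panel [695.4  88.6 125. ] [725.3 -75.3 125. ]
bin [[713.  358.  170. ]
 [690.7 165.8 170. ]
 [522.6 176.6 170. ]
 [548.3 381.  170. ]] [618.6 270.4 170. ]
166.2415884626995 -7.956974339956497
193.53425664829547 -96.61193821104322
168.40469259762816 176.32004499395345
206.06003768842766 82.83515415259852
board [[ 491.4 -182.    18. ]
 [ 729.  -197.3   18. ]
 [ 717.4 -397.4   18. ]
 [ 479.5 -380.9   18. ]] [ 604.3 -289.4   18. ]
-1.503836647306635
mug [ 773.7 -141.1   90. ]
jar [775.5 161.1 100. ]
bottle [565.3 474.2 170. ]
mill [466.5 523.7 140. ]
bowl [ 543.6 -512.2   55. ]
can [ 432.7 -522.4  105. ]
handle (array([482.1, 307.4, 165.1]), np.float64(23.117854788123548))
```

```bash
cat >> h.py <<'E'
def tool(yaw,tilt=0,about=None):
    """rotation of a tool pointing down with closing line at heading; yaw deg; tilt deg about world horizontal axis 'about' (deg)"""
    R=Ro.from_euler('xyz',[180,0,yaw],degrees=True)
    if about is not None:
        a=np.radians(about); R=Ro.from_rotvec(np.radians(tilt)*np.array([np.cos(a),np.sin(a),0]))*R
    return R
def cur():
    s=telemetry.sense(); return s["eef_pos"],Ro.from_euler('xyz',s["tcp_rot"])
def plan(segs,start=None,dec=2):
    """segs: list of (pos,Rot,nrows,ease); prints call rows"""
    p,R=start or cur(); rows=[]
    for q,Q,n,ease in segs:
        w=(Q*R.inv()).as_rotvec()
        for k in range(1,n+1):
            s=k/n; s=(s*s*(3-2*s)) if ease else s
            rows.append((p+s*(np.array(q,float)-p),Ro.from_rotvec(s*w)*R))
        p,R=np.array(q,float),Q
    p,R=start or cur()
    for i in range(0,len(rows),5):
        D=[];W=[]
        for q,Q in rows[i:i+5]:
            D.append((R.inv().apply(q-p)/40).round(dec).tolist()); W.append(np.round(np.degrees((R.inv()*Q).as_rotvec())/6,dec).tolist())
        print('dp',str(D).replace(' ',''),'rot',str(W).replace(' ','')); 
        p=p+R.apply(np.array(D[-1])*40); R=R*Ro.from_rotvec(np.radians(np.array(W[-1])*6))
    print('end',p.round(1),R.as_euler('xyz',degrees=True).round(1))
E
python3 - <<'E'
from h import *
np.set_printoptions(precision=1,suppress=True)
T=optics.grab_frame("top");S=optics.grab_frame("scene")
a=tri(T,(296,218),S,(345,257));b=tri(T,(317,213.5),S,(318.5,265));d=a[0]-b[0]
print(a,b,np.linalg.norm(d),"yaw",np.degrees(np.arctan2(-d[0],d[1])))
for X in((484.5,285.9,168),): print(proj(T,X),proj(S,X))
for f in (T,S):
  for x,y in((-55,-90),(-55,90)): pass
c=T["color"][248:278,165:225]; cv2.imwrite("pics/x.png",c[:,:,::-1])
plan([((617,-12,235),tool(100.3),22,True)],dec=1)
E
```

```text
(array([610.9,  20. , 129.7]), np.float64(1.8766398998184608)) (array([623.1, -45.1, 127.8]), np.float64(0.12881983704712854)) 66.24812851077779 yaw 10.594870346462137
[206.  261.9] [441.4 193.9]
dp [[-0.1,-0.1,0.0],[-0.3,-0.2,0.0],[-0.7,-0.5,0.0],[-1.2,-0.8,0.0],[-1.8,-1.2,0.0]] rot [[-0.0,0.0,0.1],[-0.0,0.0,0.2],[-0.0,0.0,0.5],[-0.0,0.0,0.8],[-0.0,0.0,1.2]]
dp [[-0.8,-0.4,0.1],[-1.7,-0.8,0.1],[-2.6,-1.3,0.1],[-3.6,-1.7,0.1],[-4.6,-2.2,0.2]] rot [[-0.0,0.0,0.4],[-0.0,0.0,1.0],[-0.0,0.0,1.5],[-0.0,0.0,2.1],[-0.0,0.0,2.7]]
dp [[-1.1,-0.2,-0.0],[-2.3,-0.4,0.0],[-3.4,-0.6,0.0],[-4.4,-0.8,0.1],[-5.4,-1.0,0.1]] rot [[-0.0,0.0,0.6],[-0.0,0.0,1.2],[-0.0,0.0,1.8],[-0.0,0.0,2.4],[-0.0,0.0,3.0]]
dp [[-1.0,0.1,0.0],[-1.8,0.3,0.0],[-2.6,0.4,0.0],[-3.2,0.5,0.1],[-3.6,0.5,0.1]] rot [[-0.0,0.0,0.5],[-0.0,0.0,0.9],[-0.0,0.0,1.3],[-0.0,0.0,1.7],[-0.0,0.0,1.9]]
dp [[-0.3,0.1,-0.0],[-0.4,0.2,-0.0]] rot [[-0.0,0.0,0.2],[-0.0,0.0,0.2]]
end [618.5 -11.3 233.9] [-180.     0.   100.5]
```

Emit:
play_rows:
  dp:
    - [-0.1, -0.1, 0]
    - [-0.3, -0.2, 0]
    - [-0.7, -0.5, 0]
    - [-1.2, -0.8, 0]
    - [-1.8, -1.2, 0]
  rot:
    - [0, 0, 0.1]
    - [0, 0, 0.2]
    - [0, 0, 0.5]
    - [0, 0, 0.8]
    - [0, 0, 1.2]
  fingers: 0.5
  grip_force: 40

```text
clock: 0.72
eef_pos: [313.6, 489.1, 249.9]
tcp_rot: [3.141, -0.0, 2.57]
contact_force: [-0.1, -0.1, 0.0]
opening: 0.506
grasp_force: 0.0
```

Emit:
play_rows:
  dp:
    - [-0.8, -0.4, 0.1]
    - [-1.7, -0.8, 0.1]
    - [-2.6, -1.3, 0.1]
    - [-3.6, -1.7, 0.1]
    - [-4.6, -2.2, 0.2]
  rot:
    - [0, 0, 0.4]
    - [0, 0, 1.0]
    - [0, 0, 1.5]
    - [0, 0, 2.1]
    - [0, 0, 2.7]

```text
clock: 1.13
eef_pos: [419.5, 318.4, 243.1]
tcp_rot: [3.14, 0.0, 2.285]
contact_force: [1.4, -0.1, 0.7]
opening: 0.499
grasp_force: 0.0
```

Emit:
play_rows:
  dp:
    - [-1.1, -0.2, 0]
    - [-2.3, -0.4, 0]
    - [-3.4, -0.6, 0]
    - [-4.4, -0.8, 0.1]
    - [-5.4, -1.0, 0.1]
  rot:
    - [0, 0, 0.6]
    - [0, 0, 1.2]
    - [0, 0, 1.8]
    - [0, 0, 2.4]
    - [0, 0, 3.0]

```text
clock: 1.55
eef_pos: [524.8, 138.6, 238.6]
tcp_rot: [3.141, 0.0, 1.97]
contact_force: [0.4, 1.0, 0.3]
opening: 0.498
grasp_force: 0.0
```

Emit:
play_rows:
  dp:
    - [-1.0, 0.1, 0]
    - [-1.8, 0.3, 0]
    - [-2.6, 0.4, 0]
    - [-3.2, 0.5, 0.1]
    - [-3.6, 0.5, 0.1]
  rot:
    - [0, 0, 0.5]
    - [0, 0, 0.9]
    - [0, 0, 1.3]
    - [0, 0, 1.7]
    - [0, 0, 1.9]

```text
clock: 1.97
eef_pos: [600.2, 13.6, 234.2]
tcp_rot: [3.142, 0.001, 1.77]
contact_force: [0.2, 0.3, -0.4]
opening: 0.499
grasp_force: 0.0
```

Emit:
play_rows:
  dp:
    - [-0.3, 0.1, 0]
    - [-0.4, 0.2, 0]
    - [-0.4, 0.2, 0]
  rot:
    - [0, 0, 0.2]
    - [0, 0, 0.2]
    - [0, 0, 0.2]

```text
clock: 2.22
eef_pos: [611.0, 2.0, 234.7]
tcp_rot: [3.141, 0.0, 1.753]
contact_force: [-0.7, 0.2, -0.5]
opening: 0.501
grasp_force: 0.0
```

Run:
```python
from h import *
s=telemetry.sense();print(s["clock"],s["eef_pos"].round(1),np.degrees(s["tcp_rot"]).round(1),s["qpos"].round(2),s["contact_force"].round(1),s["opening"])
plan([((617,-12.5,129),tool(100.5),12,True)])
T=optics.grab_frame("top");S=optics.grab_frame("scene")
a=T["color"][175:265,155:275];b=S["color"][180:255,395:505]
o=np.zeros((600,800,3),np.uint8)
for im,y in((a,0),(b,0)): pass
A=cv2.resize(a,(480,360),interpolation=2);B=cv2.resize(S["color"][220:320,280:400],(320,267),interpolation=2)
o[:360,:480]=A;o[:267,480:]=B;cv2.imwrite("pics/c2.png",o[:370,:,::-1])
```

```text
2.2167 [611.    2.  234.7] [180.    0.  100.5] [ 0.    0.35  1.68  0.    1.12 -0.18] [-0.7  0.2 -0.5] 0.5013330075060733
dp [[-0.01,0.0,0.05],[-0.03,0.01,0.2],[-0.06,0.01,0.41],[-0.1,0.02,0.68],[-0.14,0.03,0.99]] rot [[0.0,0.0,-0.0],[0.0,0.0,-0.0],[0.0,0.0,-0.0],[0.0,0.0,-0.0],[0.0,0.0,-0.0]]
dp [[-0.05,0.01,0.33],[-0.1,0.02,0.66],[-0.14,0.03,0.97],[-0.18,0.04,1.24],[-0.21,0.05,1.46]] rot [[0.0,0.0,-0.0],[0.0,0.0,-0.0],[0.0,0.0,-0.0],[0.0,0.0,-0.0],[0.0,0.0,-0.01]]
dp [[-0.03,-0.0,0.14],[-0.03,0.0,0.19]] rot [[0.0,0.0,0.0],[0.0,0.0,0.0]]
end [616.9 -12.4 129.1] [180.    0.  100.5]
```

View pics/c2.png

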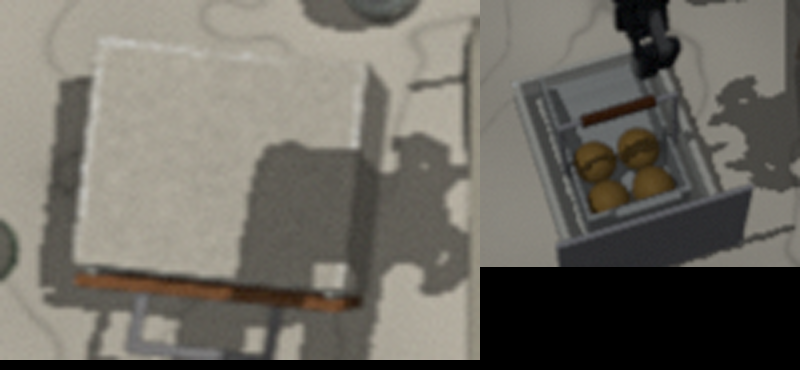

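The crop shows the bin handle's brackets at top-view (190,250) and (224,252), so its middle is near (207,262), which agrees with the projected (206,262). The scuttle is undisturbed, so I go down on the bail.

Emit:
play_rows:
  dp:
    - [-0.01, 0, 0.05]
    - [-0.03, 0.01, 0.2]
    - [-0.06, 0.01, 0.4]
    - [-0.1, 0.02, 0.7]
    - [-0.14, 0.03, 1.0]
  rot:
    - [0, 0, 0]
    - [0, 0, 0]
    - [0, 0, 0]
    - [0, 0, 0]
    - [0, 0, 0]

```text
clock: 2.73
eef_pos: [612.4, -2.4, 193.3]
tcp_rot: [-3.141, 0.0, 1.755]
contact_force: [0.3, -0.5, -0.4]
opening: 0.504
grasp_force: 0.0
```

Emit:
play_rows:
  dp:
    - [-0.05, 0.01, 0.33]
    - [-0.1, 0.02, 0.66]
    - [-0.14, 0.03, 0.97]
    - [-0.18, 0.04, 1.24]
    - [-0.22, 0.05, 1.46]
  rot:
    - [0, 0, 0]
    - [0, 0, 0]
    - [0, 0, 0]
    - [0, 0, 0]
    - [0, 0, 0]

```text
clock: 3.15
eef_pos: [615.8, -11.1, 134.4]
tcp_rot: [-3.14, -0.0, 1.754]
contact_force: [0.1, -0.4, -0.1]
opening: 0.501
grasp_force: 0.0
```

Emit:
play_rows:
  dp:
    - [-0.03, 0, 0.13]
    - [-0.03, 0, 0.19]
    - [-0.03, 0, 0.19]
  rot:
    - [0, 0, 0]
    - [0, 0, 0]
    - [0, 0, 0]

```text
clock: 3.4
eef_pos: [616.3, -12.1, 128.1]
tcp_rot: [-3.141, -0.0, 1.754]
contact_force: [-0.4, -0.5, 0.9]
opening: 0.498
grasp_force: 0.0
```

Emit:
play_rows:
  dp:
    - [0, 0, 0]
    - [0, 0, 0]
    - [0, 0, 0]
    - [0, 0, 0]
    - [0, 0, 0]
  rot:
    - [0, 0, 0]
    - [0, 0, 0]
    - [0, 0, 0]
    - [0, 0, 0]
    - [0, 0, 0]
  fingers: 0
  grip_force: 50

```text
clock: 3.82
eef_pos: [616.9, -12.0, 129.4]
tcp_rot: [3.14, 0.0, 1.754]
contact_force: [-0.2, 0.6, 4.9]
opening: 0.127
grasp_force: 48.8
```

Run:
```python
from h import *
p,R=cur()
plan([((617,-12,285),tool(100.5),18,True),((600,-140,285),tool(5),22,False),((581,-289,285),tool(-90),22,False)],start=(p,tool(100.5)))
```

```text
dp [[-0.0,0.0,-0.03],[-0.0,0.0,-0.13],[-0.0,0.0,-0.29],[-0.0,0.0,-0.49],[-0.0,0.0,-0.73]] rot [[0.0,0.0,0.0],[0.0,0.0,0.0],[0.0,0.0,0.0],[0.0,0.0,0.0],[0.0,0.0,0.0]]
dp [[-0.0,0.0,-0.28],[-0.0,0.0,-0.58],[-0.0,0.0,-0.89],[-0.0,0.0,-1.22],[-0.0,0.0,-1.54]] rot [[0.0,0.0,0.0],[0.0,0.0,0.0],[0.0,0.0,0.0],[0.0,0.0,0.0],[0.0,0.0,0.0]]
dp [[-0.0,0.0,-0.31],[-0.0,0.0,-0.61],[-0.0,0.0,-0.89],[-0.0,0.0,-1.13],[-0.0,0.0,-1.33]] rot [[0.0,0.0,0.0],[0.0,0.0,0.0],[0.0,0.0,0.0],[0.0,0.0,0.0],[0.0,0.0,0.0]]
dp [[-0.0,0.0,-0.16],[-0.0,0.0,-0.26],[-0.0,0.0,-0.29],[-0.14,-0.04,-0.29],[-0.28,-0.09,-0.29]] rot [[0.0,0.0,0.0],[0.0,0.0,0.0],[0.0,0.0,0.0],[0.0,-0.0,0.72],[0.0,-0.0,1.45]]
dp [[-0.14,-0.02,-0.0],[-0.29,-0.05,-0.0],[-0.43,-0.07,-0.0],[-0.58,-0.09,-0.0],[-0.72,-0.12,-0.0]] rot [[-0.0,-0.0,0.72],[-0.0,-0.0,1.44],[-0.0,-0.0,2.17],[-0.0,-0.0,2.89],[-0.0,-0.0,3.61]]
dp [[-0.15,0.03,-0.0],[-0.29,0.07,-0.0],[-0.43,0.1,-0.0],[-0.58,0.13,-0.0],[-0.72,0.16,-0.0]] rot [[-0.0,-0.0,0.73],[-0.0,-0.0,1.45],[-0.0,-0.0,2.17],[-0.0,-0.0,2.9],[-0.0,-0.0,3.62]]
dp [[-0.12,0.08,-0.0],[-0.24,0.16,-0.0],[-0.36,0.25
[... 462 characters left out ...]
0,2.16],[-0.0,-0.0,2.88],[-0.0,-0.0,3.6]]
dp [[0.03,0.17,-0.0],[0.05,0.34,-0.0],[0.08,0.5,-0.0],[0.11,0.67,-0.0],[0.14,0.84,-0.0]] rot [[-0.0,-0.0,0.71],[-0.0,-0.0,1.43],[-0.0,-0.0,2.15],[-0.0,-0.0,2.87],[-0.0,-0.0,3.59]]
dp [[0.09,0.15,-0.0],[0.17,0.29,-0.0],[0.26,0.44,-0.0],[0.35,0.59,-0.0],[0.44,0.73,-0.0]] rot [[-0.0,-0.0,0.72],[-0.0,-0.0,1.44],[-0.0,-0.0,2.16],[-0.0,-0.0,2.88],[-0.0,-0.0,3.6]]
dp [[0.13,0.11,-0.0],[0.27,0.21,-0.0],[0.4,0.32,-0.0],[0.54,0.42,-0.0],[0.68,0.52,-0.0]] rot [[-0.0,-0.0,0.72],[-0.0,-0.0,1.44],[-0.0,-0.0,2.16],[-0.0,-0.0,2.88],[-0.0,-0.0,3.6]]
dp [[0.16,0.05,-0.0],[0.33,0.1,-0.0]] rot [[-0.0,0.0,0.72],[-0.0,0.0,1.44]]
end [ 581.  -289.2  285. ] [180.   0. -90.]
```

Emit:
play_rows:
  dp:
    - [0, 0, -0.03]
    - [0, 0, -0.13]
    - [0, 0, -0.29]
    - [0, 0, -0.49]
    - [0, 0, -0.73]
  rot:
    - [0, 0, 0]
    - [0, 0, 0]
    - [0, 0, 0]
    - [0, 0, 0]
    - [0, 0, 0]

```text
clock: 4.23
eef_pos: [616.0, -12.1, 158.1]
tcp_rot: [-3.14, -0.0, 1.754]
contact_force: [0.3, -0.2, -4.5]
opening: 0.122
grasp_force: 48.7
```

Emit:
play_rows:
  dp:
    - [0, 0, -0.28]
    - [0, 0, -0.58]
    - [0, 0, -0.9]
    - [0, 0, -1.22]
    - [0, 0, -1.54]
  rot:
    - [0, 0, 0]
    - [0, 0, 0]
    - [0, 0, 0]
    - [0, 0, 0]
    - [0, 0, 0]

```text
clock: 4.65
eef_pos: [616.6, -12.1, 221.2]
tcp_rot: [3.141, 0.0, 1.754]
contact_force: [-0.2, 0.5, -3.7]
opening: 0.123
grasp_force: 48.7
```

Emit:
play_rows:
  dp:
    - [0, 0, -0.31]
    - [0, 0, -0.61]
    - [0, 0, -0.9]
    - [0, 0, -1.15]
    - [0, 0, -1.35]
  rot:
    - [0, 0, 0]
    - [0, 0, 0]
    - [0, 0, 0]
    - [0, 0, 0]
    - [0, 0, 0]

```text
clock: 5.07
eef_pos: [616.6, -12.1, 274.8]
tcp_rot: [3.141, 0.0, 1.754]
contact_force: [0.1, 0.1, -4.3]
opening: 0.122
grasp_force: 48.7
```

Emit:
play_rows:
  dp:
    - [0, 0, -0.16]
    - [0, 0, -0.26]
    - [0, 0, -0.3]
    - [-0.14, -0.04, -0.3]
    - [-0.28, -0.09, -0.3]
  rot:
    - [0, 0, 0]
    - [0, 0, 0]
    - [0, 0, 0]
    - [0, 0, 0.7]
    - [0, 0, 1.4]

```text
clock: 5.48
eef_pos: [614.7, -23.6, 284.9]
tcp_rot: [-3.141, -0.0, 1.605]
contact_force: [0.3, -0.8, -4.1]
opening: 0.124
grasp_force: 48.7
```

Emit:
play_rows:
  dp:
    - [-0.14, -0.02, 0]
    - [-0.29, -0.05, 0]
    - [-0.43, -0.07, 0]
    - [-0.58, -0.09, 0]
    - [-0.72, -0.12, 0]
  rot:
    - [0, 0, 0.72]
    - [0, 0, 1.44]
    - [0, 0, 2.17]
    - [0, 0, 2.9]
    - [0, 0, 3.6]

```text
clock: 5.9
eef_pos: [610.9, -52.9, 284.7]
tcp_rot: [-3.14, 0.0, 1.227]
contact_force: [-0.1, -0.0, -4.5]
opening: 0.122
grasp_force: 48.7
```

Emit:
play_rows:
  dp:
    - [-0.15, 0.03, 0]
    - [-0.29, 0.07, 0]
    - [-0.43, 0.1, 0]
    - [-0.58, 0.13, 0]
    - [-0.72, 0.16, 0]
  rot:
    - [0, 0, 0.72]
    - [0, 0, 1.44]
    - [0, 0, 2.17]
    - [0, 0, 2.9]
    - [0, 0, 3.6]

```text
clock: 6.32
eef_pos: [607.2, -82.2, 284.7]
tcp_rot: [-3.141, 0.001, 0.85]
contact_force: [-0.0, -0.4, -4.8]
opening: 0.119
grasp_force: 48.7
```

Emit:
play_rows:
  dp:
    - [-0.12, 0.08, 0]
    - [-0.24, 0.16, 0]
    - [-0.36, 0.25, 0]
    - [-0.49, 0.33, 0]
    - [-0.61, 0.41, 0]
  rot:
    - [0, 0, 0.72]
    - [0, 0, 1.44]
    - [0, 0, 2.17]
    - [0, 0, 2.9]
    - [0, 0, 3.6]

```text
clock: 6.73
eef_pos: [603.6, -111.4, 284.7]
tcp_rot: [-3.141, 0.001, 0.473]
contact_force: [0.5, 0.5, -5.0]
opening: 0.125
grasp_force: 48.7
```

Emit:
play_rows:
  dp:
    - [-0.08, 0.12, 0]
    - [-0.16, 0.24, 0]
    - [-0.25, 0.36, 0]
    - [-0.33, 0.48, 0]
    - [-0.41, 0.6, 0]
  rot:
    - [0, 0, 0.72]
    - [0, 0, 1.44]
    - [0, 0, 2.17]
    - [0, 0, 2.9]
    - [0, 0, 3.6]

```text
clock: 7.15
eef_pos: [600.0, -140.2, 284.7]
tcp_rot: [-3.141, 0.001, 0.096]
contact_force: [-0.4, -0.2, -4.7]
opening: 0.117
grasp_force: 48.7
```

Run:
```python
from h import *
s=telemetry.sense();print(s["clock"],s["eef_pos"].round(1),np.degrees(s["tcp_rot"]).round(1),s["qpos"].round(2),s["contact_force"].round(1),s["opening"])
yaw=np.degrees(s["tcp_rot"][2])
plan([((581,-289,285),tool(-90),22,False),((581,-289,160),tool(-90),15,True)])
f=optics.grab_frame("scene");cv2.imwrite("pics/c3.png",f["color"][150:400,150:470,::-1])
```

```text
7.15 [ 600.  -140.2  284.7] [-1.8e+02  1.0e-01  5.5e+00] [-0.23  0.31  1.62 -0.    1.22  1.24] [-0.4 -0.2 -4.7] 0.11710754770205493
dp [[-0.04,0.17,-0.0],[-0.08,0.33,-0.0],[-0.11,0.5,-0.0],[-0.15,0.66,-0.0],[-0.19,0.83,-0.0]] rot [[0.0,0.0,0.72],[0.0,0.0,1.45],[0.0,0.0,2.17],[0.0,0.0,2.89],[0.0,0.0,3.62]]
dp [[0.03,0.17,-0.0],[0.05,0.34,-0.0],[0.08,0.51,-0.0],[0.11,0.67,-0.0],[0.13,0.84,-0.0]] rot [[0.0,0.0,0.72],[0.0,0.0,1.44],[0.0,0.0,2.17],[0.0,0.0,2.89],[0.0,0.0,3.61]]
dp [[0.09,0.15,-0.0],[0.18,0.29,-0.0],[0.26,0.44,-0.0],[0.35,0.59,-0.01],[0.44,0.73,-0.01]] rot [[0.0,0.0,0.73],[0.01,0.0,1.45],[0.01,0.0,2.18],[0.01,0.01,2.9],[0.01,0.01,3.62]]
dp [[0.14,0.11,0.0],[0.27,0.21,0.0],[0.4,0.32,0.0],[0.54,0.42,0.0],[0.67,0.53,0.0]] rot [[-0.0,-0.0,0.73],[-0.0,-0.0,1.45],[-0.0,-0.0,2.17],[-0.0,-0.0,2.9],[-0.0,-0.0,3.62]]
dp [[0.17,0.04,0.0],[0.33,0.09,0.0],[0.33,0.09,0.04],[0.33,0.09,0.15],[0.33,0.09,0.33]] rot [[-0.0,0.0,0.72],[-0.0,0.0,1.45],[-0.0,0.0,1.45],[-0.0,0.0,1.45],[-0.0,0.0,1.45]]
dp [[0.0,-0.0,0.22],[0.0,-0.0,0.48],[0.0,-0.0,0.77],[0.0,-0.0,1.08],[0.0,-0.0,1.39]] rot [[-0.0,0.0,-0.0],[-0.0,0.0,-0.0],[-0.0,0.0,-0.0],[-0.0,0.0,-0.0],[-0.0,0.0,-0.0]]
dp [[0.0,-0.0,0.31],[0.0,-0.0,0.6],[0.0,-0.0,0.86],[0.0,-0.0,1.08],[0.0,-0.0,1.25]] rot [[-0.0,0.0,-0.0],[-0.0,0.0,-0.0],[-0.0,0.0,-0.0],[-0.0,0.0,-0.0],[-0.0,0.0,-0.0]]
dp [[0.0,-0.0,0.12],[0.0,-0.0,0.16]] rot [[-0.0,0.0,-0.0],[-0.0,0.0,-0.0]]
end [ 581.  -289.   159.9] [-180.    0.  -90.]
```

View pics/c3.png

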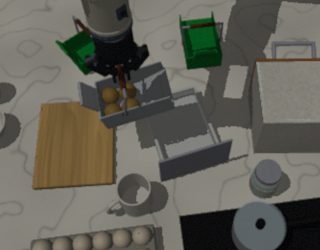

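The crop shows the scuttle hanging level with all four potatoes, clear of the empty rack. I carry on to the board.

Emit:
play_rows:
  dp:
    - [-0.04, 0.17, 0]
    - [-0.08, 0.33, 0]
    - [-0.11, 0.5, 0]
    - [-0.15, 0.66, 0]
    - [-0.19, 0.83, 0]
  rot:
    - [0, 0, 0.72]
    - [0, 0, 1.44]
    - [0, 0, 2.17]
    - [0, 0, 2.9]
    - [0, 0, 3.6]

```text
clock: 7.62
eef_pos: [595.9, -173.8, 284.8]
tcp_rot: [-3.141, 0.001, -0.279]
contact_force: [0.7, 0.1, -4.6]
opening: 0.12
grasp_force: 48.7
```

Emit:
play_rows:
  dp:
    - [0.03, 0.17, 0]
    - [0.05, 0.34, 0]
    - [0.08, 0.51, 0]
    - [0.11, 0.67, 0]
    - [0.13, 0.84, 0]
  rot:
    - [0, 0, 0.72]
    - [0, 0, 1.44]
    - [0, 0, 2.17]
    - [0, 0, 2.9]
    - [0, 0, 3.6]

```text
clock: 8.03
eef_pos: [591.7, -207.5, 284.8]
tcp_rot: [3.141, 0.001, -0.656]
contact_force: [-0.7, -0.4, -3.8]
opening: 0.116
grasp_force: 48.7
```

Emit:
play_rows:
  dp:
    - [0.09, 0.15, 0]
    - [0.18, 0.29, 0]
    - [0.26, 0.44, 0]
    - [0.35, 0.59, 0]
    - [0.44, 0.73, 0]
  rot:
    - [0, 0, 0.72]
    - [0, 0, 1.44]
    - [0, 0, 2.17]
    - [0, 0, 2.9]
    - [0, 0, 3.6]

```text
clock: 8.45
eef_pos: [587.9, -241.5, 284.8]
tcp_rot: [3.141, 0.001, -1.033]
contact_force: [-0.1, -0.8, -4.1]
opening: 0.117
grasp_force: 48.7
```

Emit:
play_rows:
  dp:
    - [0.14, 0.11, 0]
    - [0.27, 0.21, 0]
    - [0.4, 0.32, 0]
    - [0.54, 0.42, 0]
    - [0.67, 0.53, 0]
  rot:
    - [0, 0, 0.72]
    - [0, 0, 1.44]
    - [0, 0, 2.17]
    - [0, 0, 2.9]
    - [0, 0, 3.6]

```text
clock: 8.87
eef_pos: [583.6, -275.3, 284.7]
tcp_rot: [3.141, 0.001, -1.41]
contact_force: [0.5, -1.1, -5.4]
opening: 0.116
grasp_force: 48.7
```

Emit:
play_rows:
  dp:
    - [0.17, 0.04, 0]
    - [0.33, 0.09, 0]
    - [0.33, 0.09, 0.04]
    - [0.33, 0.09, 0.15]
    - [0.33, 0.09, 0.33]
  rot:
    - [0, 0, 0.75]
    - [0, 0, 1.5]
    - [0, 0, 1.5]
    - [0, 0, 1.5]
    - [0, 0, 1.5]

```text
clock: 9.28
eef_pos: [582.6, -288.6, 272.0]
tcp_rot: [-3.141, -0.0, -1.562]
contact_force: [-0.2, 0.7, -4.4]
opening: 0.119
grasp_force: 48.8
```

Emit:
play_rows:
  dp:
    - [0, 0, 0.22]
    - [0, 0, 0.48]
    - [0, 0, 0.77]
    - [0, 0, 1.08]
    - [0, 0, 1.39]
  rot:
    - [0, 0, 0]
    - [0, 0, 0]
    - [0, 0, 0]
    - [0, 0, 0]
    - [0, 0, 0]

```text
clock: 9.7
eef_pos: [582.1, -288.6, 214.9]
tcp_rot: [3.141, 0.0, -1.565]
contact_force: [0.1, 0.5, -4.0]
opening: 0.123
grasp_force: 48.8
```

Emit:
play_rows:
  dp:
    - [0, 0, 0.3]
    - [0, 0, 0.6]
    - [0, 0, 0.85]
    - [0, 0, 1.05]
    - [0, 0, 1.2]
  rot:
    - [0, 0, 0]
    - [0, 0, 0]
    - [0, 0, 0]
    - [0, 0, 0]
    - [0, 0, 0]

```text
clock: 10.12
eef_pos: [582.0, -288.8, 167.3]
tcp_rot: [3.141, 0.0, -1.565]
contact_force: [-0.1, -0.4, -3.9]
opening: 0.12
grasp_force: 48.7
```

Run:
```python
from h import *
s=telemetry.sense();print(s["clock"],s["eef_pos"].round(1),np.degrees(s["tcp_rot"]).round(1),s["qpos"].round(2),s["contact_force"].round(1),s["opening"])
f=optics.grab_frame("scene");g=optics.grab_frame("top")
o=np.hstack([cv2.resize(f["color"][200:360,160:320],(400,400)),cv2.resize(g["color"][160:290,330:460],(400,400))]);cv2.imwrite("pics/c4.png",o[:,:,::-1])
```

```text
10.1167 [ 582.  -288.8  167.3] [180.    0.  -89.7] [-0.46  0.47  1.65 -0.    1.02  2.67] [-0.1 -0.4 -3.9] 0.11967164533835371
```

View pics/c4.png

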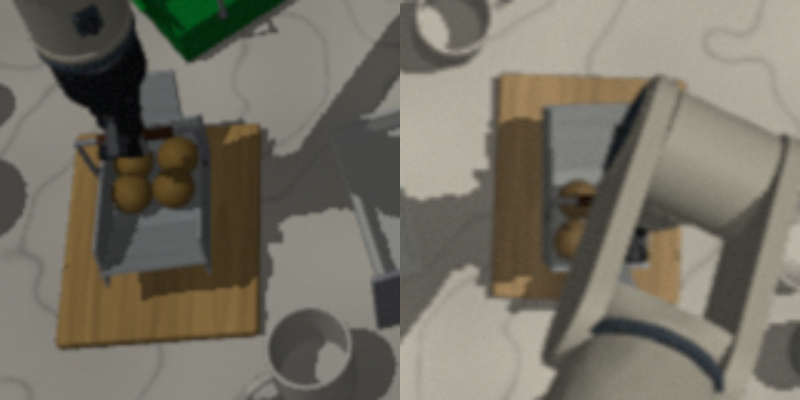

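Both views show the scuttle level above the board's middle, mouth away from the robot, with its four potatoes. I lower it and let go.

Emit:
play_rows:
  dp:
    - [0, 0, 0.15]
    - [0, 0, 0.3]
    - [0, 0, 0.42]
    - [0, 0, 0.52]
    - [0, 0, 0.6]
  rot:
    - [0, 0, 0]
    - [0, 0, 0]
    - [0, 0, 0]
    - [0, 0, 0]
    - [0, 0, 0]

```text
clock: 10.63
eef_pos: [582.6, -289.0, 144.5]
tcp_rot: [-3.141, -0.0, -1.565]
contact_force: [0.8, -0.3, -2.8]
opening: 0.12
grasp_force: 49.0
```

Emit:
play_rows:
  dp:
    - [0, 0, 0.03]
    - [0, 0, 0.06]
    - [0, 0, 0.09]
    - [0, 0, 0.09]
  rot:
    - [0, 0, 0]
    - [0, 0, 0]
    - [0, 0, 0]
    - [0, 0, 0]

```text
clock: 10.97
eef_pos: [582.7, -288.9, 141.5]
tcp_rot: [-3.141, -0.0, -1.565]
contact_force: [1.3, 0.3, -0.7]
opening: 0.122
grasp_force: 49.3
```

Emit:
play_rows:
  dp:
    - [0, 0, 0.03]
    - [0, 0, 0.03]
  rot:
    - [0, 0, 0]
    - [0, 0, 0]

```text
clock: 11.13
eef_pos: [583.4, -289.0, 141.3]
tcp_rot: [-3.139, -0.001, -1.565]
contact_force: [0.9, 2.8, 7.8]
opening: 0.119
grasp_force: 50.0
```

Emit:
play_rows:
  dp:
    - [0, 0, 0]
    - [0, 0, 0]
    - [0, 0, -0.1]
    - [0, 0, -0.4]
    - [0, 0, -0.9]
  rot:
    - [0, 0, 0]
    - [0, 0, 0]
    - [0, 0, 0]
    - [0, 0, 0]
    - [0, 0, 0]
  fingers: 0.4

```text
clock: 11.55
eef_pos: [581.0, -288.4, 174.9]
tcp_rot: [3.138, 0.002, -1.565]
contact_force: [0.6, 0.0, 0.6]
opening: 0.399
grasp_force: 0.0
```

Emit:
play_rows:
  dp:
    - [0, 0, -0.7]
    - [0, 0, -1.4]
    - [0, 0, -2.0]
    - [0, 0, -2.4]
    - [0, 0, -2.6]
  rot:
    - [0, 0, 0]
    - [0, 0, 0]
    - [0, 0, 0]
    - [0, 0, 0]
    - [0, 0, 0]

```text
clock: 11.97
eef_pos: [583.2, -289.5, 283.7]
tcp_rot: [-3.138, -0.002, -1.565]
contact_force: [0.5, 0.2, 0.0]
opening: 0.4
grasp_force: 0.0
```

Run:
```python
from h import *
s=telemetry.sense();print(s["clock"],s["eef_pos"].round(1),np.degrees(s["tcp_rot"]).round(1),s["qpos"].round(2))
plan([((540,-40,265),tool(0),16,False),((484.5,286,245),tool(83.5),16,False)],dec=1)
f=optics.grab_frame("scene")
o=cv2.resize(f["color"][200:360,160:320],(480,480));cv2.imwrite("pics/c5.png",o[:,:,::-1])
```

```text
11.9667 [ 583.2 -289.5  283.7] [-1.798e+02 -1.000e-01 -8.970e+01] [-0.46  0.36  1.54 -0.    1.23  2.67]
dp [[-0.4,0.1,0.0],[-0.8,0.1,0.1],[-1.2,0.2,0.1],[-1.6,0.3,0.1],[-2.0,0.3,0.1]] rot [[-0.0,-0.0,-0.9],[-0.0,-0.0,-1.9],[-0.0,-0.0,-2.8],[-0.0,-0.0,-3.7],[-0.0,-0.0,-4.7]]
dp [[-0.3,-0.1,0.1],[-0.7,-0.2,0.1],[-1.1,-0.3,0.1],[-1.5,-0.5,0.2],[-1.8,-0.6,0.2]] rot [[-0.0,-0.0,-0.9],[-0.0,-0.0,-1.8],[-0.0,-0.0,-2.8],[-0.0,-0.0,-3.7],[-0.0,-0.0,-4.6]]
dp [[-0.3,-0.3,0.0],[-0.6,-0.6,0.0],[-0.9,-0.9,0.1],[-1.1,-1.2,0.1],[-1.4,-1.4,0.1]] rot [[0.0,-0.0,-1.0],[0.0,-0.0,-1.9],[0.0,-0.0,-2.8],[0.0,-0.0,-3.8],[0.0,-0.0,-4.7]]
dp [[-0.1,-0.4,0.1],[-0.2,-0.9,0.1],[-0.4,-1.4,0.1],[-0.5,-1.9,0.1],[-0.6,-2.4,0.2]] rot [[0.0,-0.0,-0.9],[0.0,-0.0,-1.8],[0.0,-0.0,-2.7],[0.0,-0.0,-3.6],[0.0,-0.0,-4.4]]
dp [[0.1,-0.5,0.0],[0.2,-1.0,0.0],[0.3,-1.6,0.1],[0.4,-2.1,0.1],[0.5,-2.6,0.1]] rot [[0.0,-0.0,-0.9],[0.0,-0.0,-1.8],[0.0,-0.0,-2.6],[0.0,-0.0,-3.5],[0.0,-0.0,-4.4]]
dp [[0.3,-0.4,0.0],[0.6,-0.8,0.1],[0.9,-1.2,0.1],[1.2,-1.6,0.1],[1.5,-2.0,0.2]] rot [[0.0,-0.0,-0.8],[0.0,-0.0,-1.7],[0.0,-0.0,-2.6],[0.0,-0.0,-3.5],[0.0,-0.0,-4.3]]
dp [[0.5,-0.3,-0.0],[1.0,-0.5,0.0]] rot [[0.0,0.0,-0.9],[0.0,0.0,-1.8]]
end [484.8 287.6 246.1] [1.798e+02 1.000e-01 8.370e+01]
```

View pics/c5.png

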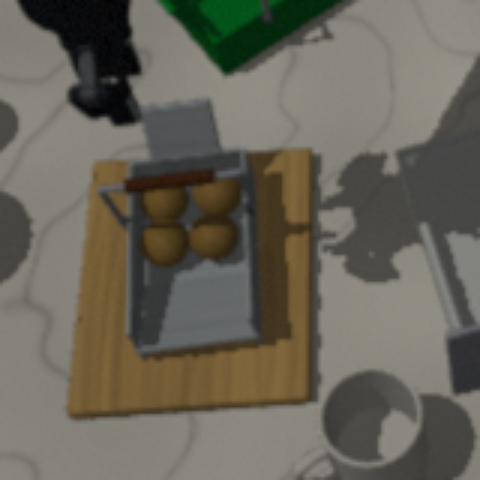

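The crop shows the scuttle standing on the board with its bail upright, grip at scene pixel (217,260), and all four potatoes inside. Next, the bin handle.

Emit:
play_rows:
  dp:
    - [-0.4, 0.1, 0]
    - [-0.8, 0.1, 0.1]
    - [-1.2, 0.2, 0.1]
    - [-1.6, 0.3, 0.1]
    - [-2.0, 0.3, 0.1]
  rot:
    - [0, 0, -0.9]
    - [0, 0, -1.9]
    - [0, 0, -2.8]
    - [0, 0, -3.7]
    - [0, 0, -4.7]
  fingers: 0.35

```text
clock: 12.43
eef_pos: [568.5, -208.1, 274.6]
tcp_rot: [3.14, 0.002, -1.069]
contact_force: [1.1, -0.3, -0.1]
opening: 0.349
grasp_force: 0.0
```

Emit:
play_rows:
  dp:
    - [-0.3, -0.1, 0.1]
    - [-0.7, -0.2, 0.1]
    - [-1.1, -0.3, 0.1]
    - [-1.5, -0.5, 0.2]
    - [-1.8, -0.6, 0.2]
  rot:
    - [0, 0, -0.9]
    - [0, 0, -1.8]
    - [0, 0, -2.8]
    - [0, 0, -3.7]
    - [0, 0, -4.6]

```text
clock: 12.85
eef_pos: [555.6, -132.9, 266.3]
tcp_rot: [3.141, 0.002, -0.587]
contact_force: [0.6, -1.0, 0.6]
opening: 0.35
grasp_force: 0.0
```

Emit:
play_rows:
  dp:
    - [-0.3, -0.3, 0]
    - [-0.6, -0.6, 0]
    - [-0.9, -0.9, 0.1]
    - [-1.1, -1.2, 0.1]
    - [-1.4, -1.4, 0.1]
  rot:
    - [0, 0, -1.0]
    - [0, 0, -1.9]
    - [0, 0, -2.8]
    - [0, 0, -3.8]
    - [0, 0, -4.7]

```text
clock: 13.27
eef_pos: [541.0, -55.6, 262.8]
tcp_rot: [-3.142, 0.001, -0.094]
contact_force: [-0.2, -0.4, 1.0]
opening: 0.351
grasp_force: 0.0
```

Emit:
play_rows:
  dp:
    - [-0.1, -0.4, 0.1]
    - [-0.2, -0.9, 0.1]
    - [-0.4, -1.4, 0.1]
    - [-0.5, -1.9, 0.1]
    - [-0.6, -2.4, 0.2]
  rot:
    - [0, 0, -0.9]
    - [0, 0, -1.8]
    - [0, 0, -2.7]
    - [0, 0, -3.6]
    - [0, 0, -4.4]

```text
clock: 13.68
eef_pos: [526.4, 42.2, 255.5]
tcp_rot: [-3.142, 0.0, 0.366]
contact_force: [0.8, 0.6, -0.8]
opening: 0.351
grasp_force: 0.0
```

Emit:
play_rows:
  dp:
    - [0.1, -0.5, 0]
    - [0.2, -1.0, 0]
    - [0.3, -1.6, 0.1]
    - [0.4, -2.1, 0.1]
    - [0.5, -2.6, 0.1]
  rot:
    - [0, 0, -0.9]
    - [0, 0, -1.8]
    - [0, 0, -2.6]
    - [0, 0, -3.5]
    - [0, 0, -4.4]

```text
clock: 14.1
eef_pos: [507.8, 146.5, 250.7]
tcp_rot: [-3.141, 0.002, 0.827]
contact_force: [0.6, 0.0, -0.5]
opening: 0.351
grasp_force: 0.0
```

Emit:
play_rows:
  dp:
    - [0.3, -0.4, 0]
    - [0.6, -0.8, 0.1]
    - [0.9, -1.2, 0.1]
    - [1.2, -1.6, 0.1]
    - [1.5, -2.0, 0.2]
  rot:
    - [0, 0, -0.8]
    - [0, 0, -1.7]
    - [0, 0, -2.6]
    - [0, 0, -3.5]
    - [0, 0, -4.3]

```text
clock: 14.52
eef_pos: [490.6, 244.9, 243.4]
tcp_rot: [-3.141, 0.0, 1.277]
contact_force: [0.5, 0.4, -0.2]
opening: 0.35
grasp_force: 0.0
```

Emit:
play_rows:
  dp:
    - [0.5, -0.3, 0]
    - [1.0, -0.5, 0]
    - [1.0, -0.5, 0]
  rot:
    - [0, 0, -0.9]
    - [0, 0, -1.8]
    - [0, 0, -1.8]

```text
clock: 14.77
eef_pos: [482.9, 291.0, 243.0]
tcp_rot: [-3.141, -0.001, 1.468]
contact_force: [-1.0, -0.7, 0.7]
opening: 0.349
grasp_force: 0.0
```

Run:
```python
from h import *
np.set_printoptions(precision=1,suppress=True)
s=telemetry.sense();print(s["clock"],s["eef_pos"].round(1),np.degrees(s["tcp_rot"]).round(1),s["qpos"].round(2))
plan([((484.5,286,171),tool(83.5),10,True)],dec=2)
T=optics.grab_frame("top")
# bail grip and plate on board
hsv=cv2.cvtColor(T["color"],cv2.COLOR_RGB2HSV)
o=np.zeros((480,640,3),np.uint8);o=cv2.resize(T["color"][170:270,345:435],(540,600),interpolation=2)
cv2.imwrite("pics/c6.png",o[:,:,::-1])
```

```text
14.7667 [482.9 291.  243. ] [-179.9   -0.    84.1] [0.5 0.3 1.8 0.  1.1 0.6]
dp [[-0.0,0.0,0.05],[-0.01,0.01,0.19],[-0.03,0.01,0.39],[-0.04,0.02,0.63],[-0.06,0.03,0.9]] rot [[-0.0,-0.0,0.0],[-0.0,-0.0,0.01],[-0.0,-0.0,0.02],[-0.0,-0.0,0.04],[-0.0,-0.0,0.05]]
dp [[-0.02,0.01,0.27],[-0.04,0.01,0.51],[-0.05,0.02,0.71],[-0.06,0.02,0.85],[-0.06,0.03,0.9]] rot [[-0.01,-0.0,0.02],[-0.01,-0.0,0.03],[-0.01,-0.0,0.04],[-0.01,-0.01,0.05],[-0.01,-0.01,0.05]]
end [484.7 286.  170.9] [180.    0.   83.5]
```

View pics/c6.png

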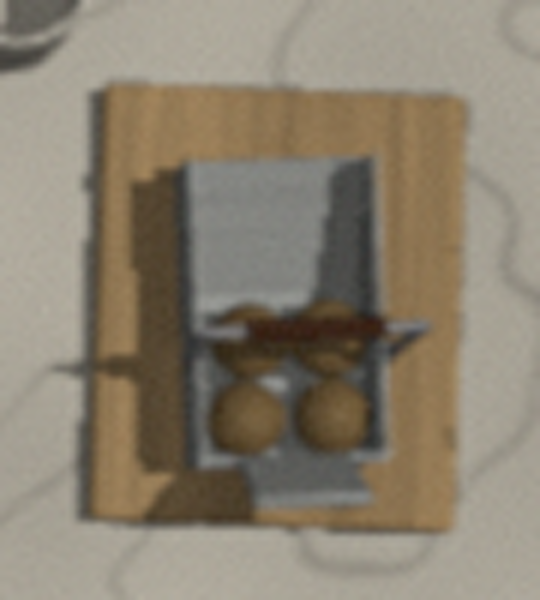

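The top crop shows the scuttle squarely on the board: bail grip at (397.7,225), plate top edge centred at (396.9,253.7). I go down onto the handle.

Emit:
play_rows:
  dp:
    - [0, 0, 0.05]
    - [-0.01, 0.01, 0.2]
    - [-0.03, 0.01, 0.4]
    - [-0.04, 0.02, 0.63]
    - [-0.06, 0.03, 0.9]
  rot:
    - [0, 0, 0]
    - [0, 0, 0]
    - [0, 0, 0]
    - [0, 0, 0]
    - [0, 0, 0]

```text
clock: 15.23
eef_pos: [484.7, 285.0, 206.8]
tcp_rot: [-3.142, 0.0, 1.46]
contact_force: [0.0, 0.3, -0.3]
opening: 0.354
grasp_force: 0.0
```

Emit:
play_rows:
  dp:
    - [-0.02, 0, 0.27]
    - [-0.04, 0.01, 0.5]
    - [-0.05, 0.02, 0.7]
    - [-0.06, 0.02, 0.85]
    - [-0.06, 0.03, 0.9]
  rot:
    - [0, 0, 0]
    - [0, 0, 0]
    - [0, 0, 0]
    - [0, 0, 0]
    - [0, 0, 0]

```text
clock: 15.65
eef_pos: [485.1, 282.9, 170.4]
tcp_rot: [-3.14, 0.001, 1.461]
contact_force: [0.3, 0.8, 0.3]
opening: 0.347
grasp_force: 0.0
```

Emit:
play_rows:
  dp:
    - [0, 0, 0]
    - [0, 0, 0]
    - [0, 0, 0]
    - [0, 0, 0]
  rot:
    - [0, 0, 0]
    - [0, 0, 0]
    - [0, 0, 0]
    - [0, 0, 0]
  fingers: 0
  grip_force: 30

```text
clock: 15.98
eef_pos: [485.6, 283.3, 172.0]
tcp_rot: [3.141, -0.0, 1.461]
contact_force: [0.4, -0.2, -1.8]
opening: 0.097
grasp_force: 29.3
```

Run:
```python
from h import *
s=telemetry.sense();print(s["clock"],s["eef_pos"].round(1),np.degrees(s["tcp_rot"]).round(1),s["contact_force"].round(1),s["opening"],s["grasp_force"])
T=optics.grab_frame("top")
print(onz(T,397.7,225,141),onz(T,386.7,254.2,121),onz(T,407,253.3,121))
p,R=cur(); psi=np.radians(-6.5); ex=np.array([np.cos(psi),np.sin(psi),0]); yb=np.array([-np.sin(psi),np.cos(psi),0])
# hinge from handle pose (z true 168)
H=p+50*ex; H[2]=18
segs=[]
for k in range(1,9):
    th=.72*k/8; Q=Ro.from_rotvec(-th*yb); v=np.array([*(-50*ex)[:2],p[2]-18])
    segs.append((H+Q.apply(v),Q*R,3,False))
plan(segs,dec=2)
```

```text
15.9833 [485.6 283.3 172. ] [180.   -0.   83.7] [ 0.4 -0.2 -1.8] 0.09665902651626544 29.252352118492126
[ 581.15607068 -287.05428496  141.        ] [ 494.1963132  -254.50952949  121.        ] [ 495.36361243 -316.67247402  121.        ]
dp [[0.0,-0.11,0.04],[0.0,-0.23,0.09],[0.0,-0.34,0.13],[0.0,-0.45,0.18],[0.0,-0.56,0.23]] rot [[-0.29,-0.0,-0.0],[-0.57,-0.0,-0.0],[-0.86,-0.0,-0.0],[-1.15,-0.0,-0.0],[-1.43,-0.01,-0.0]]
dp [[0.0,-0.12,0.04],[0.0,-0.23,0.08],[0.0,-0.34,0.13],[0.0,-0.45,0.18],[0.0,-0.56,0.23]] rot [[-0.29,0.0,0.0],[-0.58,0.0,0.0],[-0.86,0.0,0.0],[-1.15,0.0,0.0],[-1.43,-0.0,0.0]]
dp [[0.0,-0.12,0.04],[0.0,-0.23,0.08],[0.01,-0.34,0.13],[0.01,-0.45,0.18],[0.01,-0.56,0.23]] rot [[-0.29,-0.0,0.0],[-0.58,-0.0,-0.0],[-0.86,-0.0,-0.0],[-1.15,-0.0,-0.0],[-1.44,-0.01,-0.0]]
dp [[-0.0,-0.12,0.04],[-0.0,-0.23,0.08],[-0.0,-0.34,0.13],[-0.0,-0.45,0.18],[-0.0,-0.56,0.23]] rot [[-0.28,0.0,0.0],[-0.57,0.0,0.0],[-0.86,0.0,0.0],[-1.14,-0.0,0.0],[-1.43,-0.0,0.0]]
dp [[-0.0,-0.12,0.04],[-0.0,-0.23,0.08],[-0.0,-0.34,0.13],[-0.0,-0.46,0.18]] rot [[-0.29,-0.0,-0.0],[-0.57,-0.0,-0.0],[-0.86,-0.0,-0.0],[-1.15,-0.01,-0.0]]
end [397.  293.4 100.5] [138.7   0.2  83.6]
```

Emit:
play_rows:
  dp:
    - [0, -0.11, 0.04]
    - [0, -0.23, 0.09]
    - [0, -0.34, 0.13]
    - [0, -0.45, 0.18]
    - [0, -0.56, 0.23]
  rot:
    - [-0.29, 0, 0]
    - [-0.57, 0, 0]
    - [-0.86, 0, 0]
    - [-1.15, 0, 0]
    - [-1.43, 0, 0]

```text
clock: 16.45
eef_pos: [464.3, 285.9, 163.0]
tcp_rot: [2.988, -0.001, 1.461]
contact_force: [8.9, -0.9, -11.0]
opening: 0.099
grasp_force: 29.0
```

Emit:
play_rows:
  dp:
    - [0, -0.11, 0.04]
    - [0, -0.23, 0.09]
    - [0, -0.34, 0.13]
    - [0, -0.45, 0.18]
    - [0, -0.56, 0.23]
  rot:
    - [-0.29, 0, 0]
    - [-0.57, 0, 0]
    - [-0.86, 0, 0]
    - [-1.15, 0, 0]
    - [-1.43, 0, 0]

```text
clock: 16.87
eef_pos: [443.8, 288.6, 150.5]
tcp_rot: [2.839, -0.002, 1.462]
contact_force: [15.1, -1.3, -16.6]
opening: 0.103
grasp_force: 28.9
```

Emit:
play_rows:
  dp:
    - [0, -0.11, 0.04]
    - [0, -0.23, 0.09]
    - [0, -0.34, 0.13]
    - [0, -0.45, 0.18]
    - [0, -0.56, 0.23]
  rot:
    - [-0.29, 0, 0]
    - [-0.57, 0, 0]
    - [-0.86, 0, 0]
    - [-1.15, 0, 0]
    - [-1.43, 0, 0]

```text
clock: 17.28
eef_pos: [425.5, 290.9, 135.2]
tcp_rot: [2.689, -0.002, 1.462]
contact_force: [23.0, -1.8, -20.8]
opening: 0.103
grasp_force: 28.7
```

Emit:
play_rows:
  dp:
    - [0, -0.1, 0.06]
    - [0, -0.21, 0.13]
    - [0, -0.32, 0.19]
    - [0, -0.43, 0.25]
    - [0, -0.54, 0.31]
  rot:
    - [-0.29, 0, 0]
    - [-0.57, 0, 0]
    - [-0.86, 0, 0]
    - [-1.15, 0, 0]
    - [-1.43, 0, 0]

```text
clock: 17.7
eef_pos: [408.6, 293.0, 114.9]
tcp_rot: [2.542, -0.005, 1.463]
contact_force: [-27.8, 1.6, 22.2]
opening: 0.1
grasp_force: 34.4
```

Emit:
play_rows:
  dp:
    - [0, -0.11, 0.04]
    - [0, -0.23, 0.09]
    - [0, -0.34, 0.13]
    - [0, -0.4, 0.16]
  rot:
    - [-0.29, 0, 0]
    - [-0.57, 0, 0]
    - [-0.86, 0, 0]
    - [-1.0, 0, 0]

```text
clock: 18.03
eef_pos: [397.7, 299.4, 116.1]
tcp_rot: [2.454, 0.021, 1.443]
contact_force: [28.2, -12.2, -16.6]
opening: 0.102
grasp_force: 29.4
```

Run:
```python
from h import *
s=telemetry.sense();print(s["clock"],s["eef_pos"].round(1),np.degrees(s["tcp_rot"]).round(1),s["contact_force"].round(1),s["opening"],s["grasp_force"],s["qpos"].round(2),s["joint_efforts"].round(1))
S=optics.grab_frame("scene");T=optics.grab_frame("top")
o=np.hstack([cv2.resize(S["color"][120:280,360:520],(400,400)),cv2.resize(T["color"][170:330,120:280],(400,400))]);cv2.imwrite("pics/c7.png",o[:,:,::-1])
```

```text
18.0333 [397.7 299.4 116.1] [140.6   1.2  82.7] [ 28.2 -12.2 -16.6] 0.10231213308689735 29.44357305765152 [ 1.04  0.35  2.29 -1.3   0.66  2.29] [ 12.8 -50.4 -18.1  -1.   -2.3  -0.1]
```

View pics/c7.png

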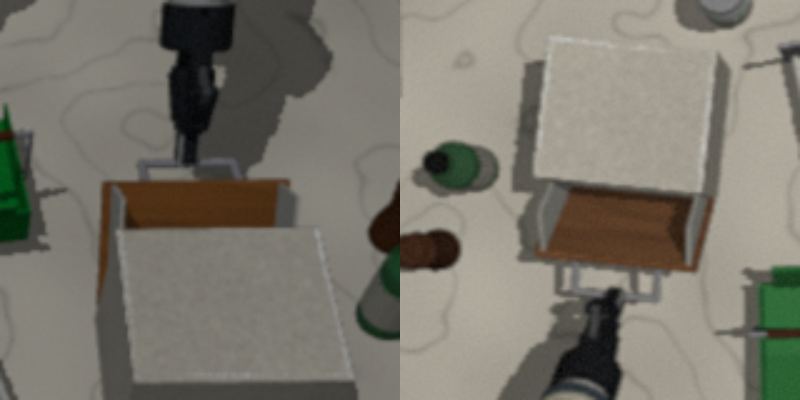

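The crop shows the front largely open, with the handle bar's middle at top-view (203,288) and still in the fingers. The wrist's joint 4 has reached its limit of -1.3.

Run:
```python
from h import *
from scipy.optimize import brentq
np.set_printoptions(precision=1,suppress=True)
T=optics.grab_frame("top");S=optics.grab_frame("scene")
psi=np.radians(-6.5); ex=np.array([np.cos(psi),np.sin(psi),0]); yb=np.array([-np.sin(psi),np.cos(psi),0]);ez=np.array([0,0,1.])
B=np.array([485.6,283.3,0])+135*ex; H=B-85*ex+18*ez; print(B)
def pt(th,x,y,z): return H+x*(np.cos(th)*ex+np.sin(th)*ez)+z*(-np.sin(th)*ex+np.cos(th)*ez)+y*yb
for th in(.5,.55,.6,.65,.7): print(th,"T bar",proj(T,pt(th,-50,0,150)),"S bar",proj(S,pt(th,-50,0,150)),"T topin",proj(T,pt(th,0,0,142)),pt(th,-50,0,150))
```

```text
[619.7 268.    0. ]
0.5 T bar [207.5 283.3] S bar [433.6 184.4] T topin [208.  267.6] [420.2 290.7 125.7]
0.55 T bar [207.7 284.9] S bar [432.9 184.3] T topin [208.  269.6] [415.  291.3 119.7]
0.6 T bar [207.9 286.5] S bar [432.2 184.3] T topin [208.  271.6] [410.1 291.9 113.6]
0.65 T bar [208.2 287.9] S bar [431.5 184.4] T topin [208.1 273.5] [405.5 292.4 107.2]
0.7 T bar [208.5 289.1] S bar [430.8 184.7] T topin [208.2 275.3] [401.3 292.9 100.5]
```

Run:
```python
from h import *
psi=np.radians(-6.5); ex=np.array([np.cos(psi),np.sin(psi),0]); yb=np.array([-np.sin(psi),np.cos(psi),0]);ez=np.array([0,0,1.])
p,R=cur(); Q=Ro.from_rotvec(np.radians(-35)*yb)*tool(83.5)
plan([(p-3*ex-7*ez,Q,4,False),(p-5*ex-13*ez,Q,3,False)],dec=2)
```

```text
dp [[0.0,-0.04,0.02],[0.0,-0.08,0.04],[0.0,-0.13,0.07],[0.0,-0.17,0.09],[0.0,-0.21,0.12]] rot [[0.18,0.05,0.0],[0.36,0.11,0.01],[0.53,0.16,0.01],[0.71,0.22,0.01],[0.71,0.22,0.01]]
dp [[0.0,-0.05,0.03],[0.0,-0.09,0.06]] rot [[0.0,-0.0,0.0],[0.0,-0.0,0.0]]
end [392.1 300.3 102.8] [145.    0.   83.5]
```

Emit:
play_rows:
  dp:
    - [0, -0.04, 0.02]
    - [0, -0.08, 0.04]
    - [0, -0.13, 0.07]
    - [0, -0.17, 0.1]
    - [0, -0.2, 0.12]
  rot:
    - [0.18, 0.05, 0]
    - [0.36, 0.1, 0]
    - [0.53, 0.16, 0]
    - [0.7, 0.2, 0]
    - [0.7, 0.2, 0]

```text
clock: 18.65
eef_pos: [396.9, 301.8, 111.2]
tcp_rot: [2.523, -0.002, 1.458]
contact_force: [-3.5, -12.5, 46.5]
opening: 0.093
grasp_force: 37.1
```

Emit:
play_rows:
  dp:
    - [0, -0.05, 0.03]
    - [0, -0.1, 0.06]
    - [0, -0.1, 0.06]
  rot:
    - [0, 0, 0]
    - [0, 0, 0]
    - [0, 0, 0]

```text
clock: 18.9
eef_pos: [397.9, 303.0, 109.4]
tcp_rot: [2.515, -0.002, 1.457]
contact_force: [13.7, -12.4, 45.9]
opening: 0.097
grasp_force: 37.8
```

Run:
```python
from h import *
s=telemetry.sense();print(s["clock"],s["eef_pos"].round(1),np.degrees(s["tcp_rot"]).round(1),s["contact_force"].round(1),s["opening"],s["grasp_force"],s["qpos"].round(2))
```

```text
18.9 [397.9 303.  109.4] [ 1.441e+02 -1.000e-01  8.350e+01] [ 13.7 -12.4  45.9] 0.09709234039642563 37.79108226299286 [ 0.99  0.34  2.28 -1.25  0.59  2.21]
```

Emit:
play_rows:
  dp:
    - [0, 0.04, -0.04]
    - [0, 0.08, -0.08]
    - [0, 0.1, -0.1]
  rot:
    - [0, 0, 0]
    - [0, 0, 0]
    - [0, 0, 0]

```text
clock: 19.15
eef_pos: [397.0, 302.8, 111.3]
tcp_rot: [2.523, -0.001, 1.458]
contact_force: [30.6, -5.8, -6.3]
opening: 0.096
grasp_force: 31.1
```

Emit:
play_rows:
  dp:
    - [0, 0, 0]
    - [0, 0, 0]
    - [0, 0, 0]
  rot:
    - [0, 0, 0]
    - [0, 0, 0]
    - [0, 0, 0]
  fingers: 0.3

```text
clock: 19.4
eef_pos: [392.6, 302.4, 108.5]
tcp_rot: [2.532, -0.002, 1.46]
contact_force: [0.0, -0.3, -0.4]
opening: 0.3
grasp_force: 0.0
```

Emit:
play_rows:
  dp:
    - [0, 0, -0.2]
    - [0, 0, -0.5]
    - [0, 0, -0.9]
    - [0, 0, -1.4]
    - [0, 0, -1.8]
  rot:
    - [0, 0, 0]
    - [0, 0, 0]
    - [0, 0, 0]
    - [0, 0, 0]
    - [0, 0, 0]

```text
clock: 19.82
eef_pos: [350.5, 306.7, 167.8]
tcp_rot: [2.533, -0.001, 1.461]
contact_force: [0.3, -0.3, 0.1]
opening: 0.303
grasp_force: 0.0
```

Run:
```python
from h import *
s=telemetry.sense();print(s["clock"],s["eef_pos"].round(1),np.degrees(s["tcp_rot"]).round(1),s["contact_force"].round(1),s["opening"],s["qpos"].round(2))
S=optics.grab_frame("scene");T=optics.grab_frame("top")
o=np.hstack([cv2.resize(S["color"][150:250,380:480],(400,400),interpolation=2),cv2.resize(T["color"][200:300,160:260],(400,400),interpolation=2)]);cv2.imwrite("pics/c8.png",o[:,:,::-1])
```

```text
19.8167 [350.5 306.7 167.8] [145.1  -0.   83.7] [ 0.3 -0.3  0.1] 0.3026046931483908 [ 1.1   0.18  2.28 -0.98  0.7   1.98]
```

View pics/c8.png

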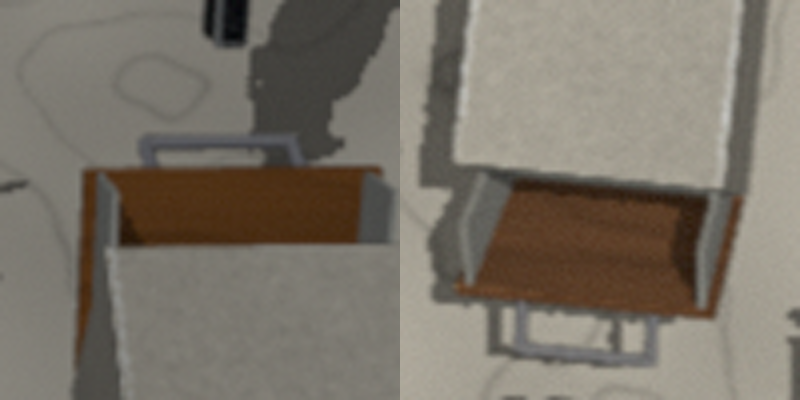

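The crops show the front fully open: the panel's top edge is at top-view row 275 and the handle at (206.5,289), which matches a tilt of 0.69 to 0.70. The trough is empty and clear. Before the plate grasp and the pour, I check that the wrist can reach both.

```bash
cat > kin.py <<'E'
from h import *
from scipy.optimize import least_squares
D=[([1.1236,.3536,1.634,0,1.1552,-.0024],[268.76,563.83,249.33,-179.93,0,154.5]),([0,.35,1.68,0,1.12,-.18],[611,2,234.7,180,0,100.5]),
([-.23,.31,1.62,0,1.22,1.24],[600,-140.2,284.7,-180,0,5.5]),([-.46,.47,1.65,0,1.02,2.67],[582,-288.8,167.3,180,0,-89.7]),
([-.46,.36,1.54,0,1.23,2.67],[583.2,-289.5,283.7,180,0,-89.7]),([1.04,.35,2.29,-1.3,.66,2.29],[397.7,299.4,116.1,140.6,1.2,82.7]),
([.99,.34,2.28,-1.25,.59,2.21],[397.9,303,109.4,144.1,-.1,83.5]),([1.1,.18,2.28,-.98,.7,1.98],[350.5,306.7,167.8,145.1,0,83.7])]
def fk(q,L):
    a1,d1,L2,a3,d4,d6=L; z=np.array([0,0,1.])
    A=Ro.from_euler('ZY',[q[0],q[1]]); B=A*Ro.from_euler('y',q[2]); C=B*Ro.from_euler('ZYZ',[q[3],q[4],q[5]])
    p=Ro.from_euler('z',q[0]).apply([a1,0,d1])+A.apply([0,0,L2])+B.apply([a3,0,d4])+C.apply([0,0,d6])
    return p,C
OFF=None
fit=least_squares(lambda L:np.concatenate([fk(q,L)[0]-np.array(x[:3]) for q,x in D]),[0,300,400,0,400,250])
L=fit.x
M=[(fk(q,L)[1].inv()*Ro.from_euler('xyz',x[3:],degrees=True)) for q,x in D]
C0=M[0]
LO=[-2.63,-.92,.06,-1.3,0,-3.02];HI=[2.63,2.1,2.66,4.44,2.69,3.02]
def ik(p,Q,q0):
    def f(q):
        P,C=fk(q,L); return np.r_[(P-p)/10,(Q.inv()*C*C0).as_rotvec()*20]
    s=least_squares(f,np.clip(q0,np.array(LO)+1e-3,np.array(HI)-1e-3),bounds=(LO,HI)); return s.x,s.cost
psis=np.radians(-6.5); EX=np.array([np.cos(psis),np.sin(psis),0]); YB=np.array([-np.sin(psis),np.cos(psis),0]);EZ=np.array([0,0,1.]); BIN=np.array([620,273.,0])
def binpt(x,y,z): return BIN+x*EX+y*YB+z*EZ
def grasp(psi): # tool rotation for plate with scuttle level at yaw psi deg
    a=np.radians(psi); ys=np.array([-np.sin(a),np.cos(a),0]); return Ro.from_rotvec(-np.radians(25)*ys)*tool(90+psi), ys
def pour(mouth,psi,phi):
    Q,ys=grasp(psi); T=Ro.from_rotvec(np.radians(phi)*ys)
    v=Ro.from_euler('z',psi,degrees=True).apply([-177,0,58]); return mouth+T.apply(v),T*Q
E
python3 - <<'E'
from kin import *
np.set_printoptions(precision=2,suppress=True)
print(L,np.abs(fit.fun).max(),[round(np.degrees(m.inv().__mul__(C0).magnitude()),1) for m in M])
s=telemetry.sense()
print("board",ik(np.array([511,-288,101]),grasp(.5)[0],[-.5,.4,1.8,.8,.7,0]))
for psi in(-6,5,15,25):
    q=np.array([.8,.2,1.8,-.8,.9,.5])
    for phi,z in((0,180),(20,170),(35,158),(50,152),(58,152)):
        p,Q=pour(binpt(-150,-5,z),psi,phi); q,c=ik(p,Q,q); print(psi,phi,p.round(),q,round(c,3))
E
```

```text
[ -1.16 280.47 577.43  57.12 492.17 321.17] 3.1679418343442194 [np.float64(0.0), np.float64(0.5), np.float64(0.5), np.float64(0.4), np.float64(0.8), np.float64(0.3), np.float64(0.4), np.float64(0.5)]
board (array([-0.66,  0.39,  2.09,  0.72,  0.4 , -1.3 ]), np.float64(1.3575306598765544e-26))
-6 0 [294. 304. 238.] [ 1.11 -0.02  2.21 -0.54  0.87  1.54] 0.0
-6 20 [325. 300. 285.] [ 0.8  -0.    1.99 -0.08  1.1   0.93] 0.0
-6 35 [359. 297. 307.] [0.61 0.12 1.82 0.12 1.34 0.68] 0.0
-6 50 [401. 292. 325.] [0.48 0.28 1.63 0.23 1.6  0.55] 0.0
-6 58 [426. 290. 333.] [0.42 0.38 1.53 0.28 1.74 0.51] 0.0
5 0 [294. 270. 238.] [ 1.02 -0.12  2.29 -0.51  0.77  1.27] 0.0
5 20 [324. 272. 285.] [ 0.74 -0.04  2.03 -0.06  1.08  0.68] 0.0
5 35 [359. 275. 307.] [0.59 0.11 1.83 0.09 1.35 0.48] 0.0
5 50 [401. 279. 325.] [0.5  0.29 1.62 0.17 1.64 0.39] 0.0
5 58 [426. 281. 333.] [0.46 0.4  1.5  0.2  1.79 0.36] 0.0
15 0 [299. 239. 238.] [ 0.88 -0.2   2.35 -0.41  0.67  0.9 ] 0.0
15 20 [329. 247. 285.] [ 0.67 -0.07  2.06 -0.04  1.07  0.43] 0.0
15 35 [362. 256. 307.] [0.58 0.1  1.84 0.05 1.37 0.3 ] 0.0
15 50 [403. 267. 325.] [0.51 0.3  1.61 0.11 1.66 0.24] 0.0
15 58 [427. 273. 333.] [0.49 0.41 1.48 0.13 1.81 0.22] 0.0
25 0 [310. 210. 238.] [ 0.69 -0.25  2.38 -0.19  0.59  0.38] 0.0
25 20 [338. 223. 285.] [ 0.59 -0.09  2.07 -0.02  1.07  0.17] 0.0
25 35 [369. 238. 307.] [0.56 0.1  1.84 0.02 1.37 0.11] 0.0
25 50 [408. 256. 325.] [0.53 0.3  1.61 0.04 1.67 0.09] 0.0
25 58 [430. 266. 333.] [0.52 0.41 1.48 0.05 1.83 0.09] 0.0
```

```bash
cat >> kin.py <<'E'
VM=np.array([2.22,2.22,2.79,3.14,3.14,3.14])*.7/12
def check(segs):
    s=telemetry.sense(); p,R=cur(); q=s["qpos"]; out=[]
    for x,Q,n,e in segs:
        w=(Q*R.inv()).as_rotvec(); m=0
        for k in range(1,n+1):
            t=k/n; t=t*t*(3-2*t) if e else t
            q2,c=ik(p+t*(np.array(x,float)-p),Ro.from_rotvec(t*w)*R,q); m=max(m,(abs(q2-q)/VM).max(),9*(c>.05)); q=q2
        out.append((round(m,2),q.round(2).tolist())); p,R=np.array(x,float),Q
    print(*out,sep="\n")
E
python3 - <<'E'
from kin import *
G=grasp(.5)[0]; tz=G.apply([0,0,1]); P=np.array([511,-288,101.])
segs=[((345,240,290),G,10,True),((415,-150,290),G,18,True),(P-90*tz+[0,0,20],G,10,True),(P,G,12,True)]
check(segs); plan(segs)
E
```

```text
(np.float64(0.76), [0.85, -0.17, 2.2, -0.43, 0.86, 1.08])
(np.float64(1.02), [-0.5, -0.17, 2.2, 0.3, 0.75, -0.69])
(np.float64(0.4), [-0.71, 0.17, 2.08, 0.51, 0.61, -1.1])
(np.float64(0.2), [-0.66, 0.39, 2.09, 0.72, 0.4, -1.3])
dp [[-0.05,0.05,-0.07],[-0.18,0.18,-0.26],[-0.36,0.38,-0.53],[-0.59,0.62,-0.87],[-0.84,0.89,-1.23]] rot [[0.05,0.01,-0.03],[0.17,0.06,-0.1],[0.36,0.11,-0.21],[0.59,0.19,-0.35],[0.83,0.26,-0.5]]
dp [[-0.26,0.21,-0.4],[-0.49,0.41,-0.76],[-0.68,0.57,-1.05],[-0.81,0.69,-1.25],[-0.85,0.73,-1.33]] rot [[0.25,0.08,-0.14],[0.47,0.16,-0.28],[0.66,0.21,-0.39],[0.79,0.25,-0.46],[0.83,0.27,-0.49]]
dp [[-0.09,0.01,0.01],[-0.34,0.05,0.03],[-0.73,0.11,0.05],[-1.24,0.19,0.09],[-1.85,0.28,0.13]] rot [[0.0,-0.0,-0.0],[0.0,-0.0,-0.0],[0.0,-0.0,-0.0],[0.0,-0.0,-0.0],[0.0,-0.0,-0.0]]
dp [[-0.69,0.11,0.05],[-1.44,0.22,0.11],[-2.23,0.35,0.16],[-3.04,0.47,0.22],[-3.85,0.6,0.28]] rot [[0.0,-0.0,-0.0],[0.0,-0.0,-0.0],[0.0,-0.0,-0.0],[0.0,-0.0,-0.0],[0.0,-0.0,-0.0]]
dp [[-0.79,0.12,0.06],[-1.54,0.24,0.11],[-2.23,0.34,0.16],[-2.84,0.44,0.21],[-3.35,0.52,0.24]] rot [[0.0,-0.0,-0.0],[0.0,-
[... 307 characters left out ...]
2,1.41],[-2.36,0.25,1.76]] rot [[0.0,-0.0,-0.0],[0.0,-0.0,-0.0],[0.0,-0.0,-0.0],[0.0,-0.0,-0.0],[0.0,-0.0,-0.0]]
dp [[-0.39,0.04,0.29],[-0.65,0.07,0.48],[-0.75,0.08,0.56],[-0.75,0.07,0.61],[-0.75,0.06,0.76]] rot [[0.0,-0.0,-0.0],[0.0,-0.0,-0.0],[0.0,-0.0,-0.0],[0.0,-0.0,-0.0],[0.0,-0.0,-0.0]]
dp [[-0.0,-0.01,0.22],[-0.0,-0.04,0.5],[-0.0,-0.06,0.81],[-0.0,-0.09,1.15],[-0.0,-0.11,1.48]] rot [[0.0,-0.0,-0.0],[0.0,-0.0,-0.0],[0.0,-0.0,-0.0],[0.0,-0.0,-0.0],[0.0,-0.0,-0.0]]
dp [[-0.0,-0.03,0.32],[-0.0,-0.05,0.6],[-0.0,-0.07,0.82],[-0.0,-0.08,0.96],[-0.0,-0.08,1.02]] rot [[0.0,-0.0,-0.0],[0.0,-0.0,-0.0],[0.0,-0.0,-0.0],[0.0,-0.0,-0.0],[0.0,-0.0,-0.0]]
end [ 511.1 -288.   101. ] [155.   -0.   90.5]
```

Emit:
play_rows:
  dp:
    - [-0.05, 0.05, -0.07]
    - [-0.18, 0.18, -0.26]
    - [-0.36, 0.38, -0.53]
    - [-0.6, 0.62, -0.87]
    - [-0.84, 0.9, -1.23]
  rot:
    - [0.05, 0, 0]
    - [0.17, 0.06, -0.1]
    - [0.36, 0.11, -0.2]
    - [0.6, 0.2, -0.35]
    - [0.83, 0.26, -0.5]
  fingers: 0.5

```text
clock: 20.33
eef_pos: [348.6, 272.0, 227.5]
tcp_rot: [2.622, 0.006, 1.521]
contact_force: [-0.2, 0.3, -0.4]
opening: 0.497
grasp_force: 0.0
```

Emit:
play_rows:
  dp:
    - [-0.26, 0.2, -0.4]
    - [-0.5, 0.4, -0.76]
    - [-0.68, 0.57, -1.05]
    - [-0.81, 0.7, -1.25]
    - [-0.85, 0.73, -1.33]
  rot:
    - [0.25, 0.08, -0.14]
    - [0.47, 0.16, -0.28]
    - [0.66, 0.2, -0.4]
    - [0.8, 0.25, -0.46]
    - [0.83, 0.27, -0.5]

```text
clock: 20.75
eef_pos: [347.0, 238.7, 290.1]
tcp_rot: [2.705, 0.002, 1.578]
contact_force: [0.5, 0.2, 0.1]
opening: 0.498
grasp_force: 0.0
```

Emit:
play_rows:
  dp:
    - [-0.1, 0, 0]
    - [-0.34, 0.05, 0.03]
    - [-0.73, 0.1, 0.05]
    - [-1.24, 0.2, 0.1]
    - [-1.85, 0.28, 0.13]
  rot:
    - [0, 0, 0]
    - [0, 0, 0]
    - [0, 0, 0]
    - [0, 0, 0]
    - [0, 0, 0]

```text
clock: 21.17
eef_pos: [358.7, 165.0, 287.8]
tcp_rot: [2.707, 0.005, 1.58]
contact_force: [-1.1, -0.1, 0.6]
opening: 0.498
grasp_force: 0.0
```

Emit:
play_rows:
  dp:
    - [-0.7, 0.1, 0.05]
    - [-1.44, 0.2, 0.1]
    - [-2.23, 0.35, 0.16]
    - [-3.04, 0.47, 0.22]
    - [-3.85, 0.6, 0.28]
  rot:
    - [0, 0, 0]
    - [0, 0, 0]
    - [0, 0, 0]
    - [0, 0, 0]
    - [0, 0, 0]

```text
clock: 21.58
eef_pos: [385.9, 11.2, 288.5]
tcp_rot: [2.707, 0.004, 1.579]
contact_force: [0.6, 0.8, -0.7]
opening: 0.499
grasp_force: 0.0
```

Emit:
play_rows:
  dp:
    - [-0.8, 0.12, 0.06]
    - [-1.54, 0.24, 0.1]
    - [-2.23, 0.34, 0.16]
    - [-2.84, 0.44, 0.2]
    - [-3.35, 0.52, 0.24]
  rot:
    - [0, 0, 0]
    - [0, 0, 0]
    - [0, 0, 0]
    - [0, 0, 0]
    - [0, 0, 0]

```text
clock: 22.0
eef_pos: [409.8, -123.1, 288.6]
tcp_rot: [2.709, 0.003, 1.576]
contact_force: [-0.2, 0.9, 0.8]
opening: 0.502
grasp_force: 0.0
```

Emit:
play_rows:
  dp:
    - [-0.38, 0.06, 0.03]
    - [-0.63, 0.1, 0.05]
    - [-0.72, 0.1, 0.05]
    - [-0.82, 0.12, 0.13]
    - [-1.08, 0.14, 0.32]
  rot:
    - [0, 0, 0]
    - [0, 0, 0]
    - [0, 0, 0]
    - [0, 0, 0]
    - [0, 0, 0]

```text
clock: 22.42
eef_pos: [420.9, -163.6, 280.4]
tcp_rot: [2.707, 0.003, 1.579]
contact_force: [0.3, 0.7, 0.8]
opening: 0.499
grasp_force: 0.0
```

Emit:
play_rows:
  dp:
    - [-0.4, 0.05, 0.3]
    - [-0.86, 0.1, 0.64]
    - [-1.37, 0.15, 1.02]
    - [-1.9, 0.2, 1.4]
    - [-2.36, 0.25, 1.76]
  rot:
    - [0, 0, 0]
    - [0, 0, 0]
    - [0, 0, 0]
    - [0, 0, 0]
    - [0, 0, 0]

```text
clock: 22.83
eef_pos: [460.9, -258.7, 220.2]
tcp_rot: [2.708, 0.003, 1.579]
contact_force: [0.3, 0.0, 0.5]
opening: 0.499
grasp_force: 0.0
```

Emit:
play_rows:
  dp:
    - [-0.4, 0.04, 0.3]
    - [-0.65, 0.07, 0.48]
    - [-0.75, 0.08, 0.56]
    - [-0.75, 0.08, 0.56]
  rot:
    - [0, 0, 0]
    - [0, 0, 0]
    - [0, 0, 0]
    - [0, 0, 0]

```text
clock: 23.17
eef_pos: [473.2, -288.2, 201.9]
tcp_rot: [2.708, 0.002, 1.579]
contact_force: [0.3, 0.3, -0.0]
opening: 0.502
grasp_force: 0.0
```

Run:
```python
from kin import *
s=telemetry.sense();print(s["clock"],s["eef_pos"].round(1),np.degrees(s["tcp_rot"]).round(1),s["contact_force"].round(1),s["opening"],s["qpos"].round(2))
G=grasp(.5)[0]; plan([((511,-288,101.),G,12,True)])
```

```text
23.1667 [ 473.2 -288.2  201.9] [1.551e+02 1.000e-01 9.050e+01] [ 0.3  0.3 -0. ] 0.5018682451316221 [-0.71  0.17  2.08  0.5   0.61 -1.09]
dp [[0.0,-0.0,0.05],[0.0,-0.02,0.2],[0.0,-0.03,0.42],[0.0,-0.05,0.7],[0.0,-0.08,1.01]] rot [[-0.0,0.0,0.0],[-0.0,0.0,0.0],[-0.0,0.0,0.0],[-0.01,0.01,0.0],[-0.01,0.01,0.0]]
dp [[0.0,-0.02,0.33],[0.0,-0.05,0.67],[0.0,-0.07,0.98],[0.0,-0.09,1.26],[0.0,-0.11,1.48]] rot [[-0.0,0.0,0.0],[-0.01,0.0,0.0],[-0.01,0.01,0.0],[-0.01,0.01,0.0],[-0.01,0.01,0.0]]
dp [[0.0,-0.01,0.14],[0.0,-0.02,0.2]] rot [[-0.0,0.0,0.0],[-0.0,0.0,0.0]]
end [ 510.9 -288.   100.8] [155.    0.   90.5]
```

Emit:
play_rows:
  dp:
    - [0, 0, 0.05]
    - [0, -0.02, 0.2]
    - [0, -0.03, 0.42]
    - [0, -0.05, 0.7]
    - [0, -0.08, 1.0]
  rot:
    - [0, 0, 0]
    - [0, 0, 0]
    - [0, 0, 0]
    - [0, 0, 0]
    - [0, 0, 0]

```text
clock: 23.58
eef_pos: [487.7, -288.2, 164.7]
tcp_rot: [2.706, 0.004, 1.579]
contact_force: [0.5, 0.8, -0.4]
opening: 0.498
grasp_force: 0.0
```

Emit:
play_rows:
  dp:
    - [0, -0.02, 0.33]
    - [0, -0.05, 0.67]
    - [0, -0.07, 0.98]
    - [0, -0.09, 1.26]
    - [0, -0.11, 1.48]
  rot:
    - [0, 0, 0]
    - [0, 0, 0]
    - [0, 0, 0]
    - [0, 0, 0]
    - [0, 0, 0]

```text
clock: 24.0
eef_pos: [508.2, -288.0, 107.7]
tcp_rot: [2.708, 0.003, 1.579]
contact_force: [-0.3, -0.0, 0.3]
opening: 0.504
grasp_force: 0.0
```

Emit:
play_rows:
  dp:
    - [0, 0, 0.14]
    - [0, -0.02, 0.2]
    - [0, -0.02, 0.2]
  rot:
    - [0, 0, 0]
    - [0, 0, 0]
    - [0, 0, 0]

```text
clock: 24.25
eef_pos: [510.8, -288.2, 101.4]
tcp_rot: [2.707, 0.003, 1.579]
contact_force: [0.3, -0.0, -0.3]
opening: 0.499
grasp_force: 0.0
```

Emit:
play_rows:
  dp:
    - [0, 0, 0]
    - [0, 0, 0]
    - [0, 0, 0]
    - [0, 0, 0]
    - [0, 0, 0]
  rot:
    - [0, 0, 0]
    - [0, 0, 0]
    - [0, 0, 0]
    - [0, 0, 0]
    - [0, 0, 0]
  fingers: 0
  grip_force: 70

```text
clock: 24.67
eef_pos: [510.5, -288.3, 102.1]
tcp_rot: [2.707, 0.003, 1.579]
contact_force: [0.1, 0.3, -3.8]
opening: 0.085
grasp_force: 68.3
```

Run:
```python
from kin import *
s=telemetry.sense();print(s["clock"],s["eef_pos"].round(1),np.degrees(s["tcp_rot"]).round(1),s["contact_force"].round(1),s["opening"],s["grasp_force"],s["qpos"].round(2))
G=grasp(.5)[0]; p=s["eef_pos"]
segs=[(p+[0,0,25],G,8,True),((470,-250,260),G,14,False),((380,-60,290),G,14,False),((315,150,280),G,14,False)]
a,Q=pour(binpt(-150,-5,185),.5,0); segs.append((a,Q,12,True)); print(a)
check(segs);plan(segs)
```

```text
24.6667 [ 510.5 -288.3  102.1] [155.1   0.2  90.5] [ 0.1  0.3 -3.8] 0.08487065665803233 68.33556532859802 [-0.66  0.38  2.09  0.71  0.41 -1.29]
[293.4049452 283.468026  243.       ]
(np.float64(0.08), [-0.66, 0.34, 2.08, 0.64, 0.45, -1.21])
(np.float64(0.17), [-0.64, 0.05, 2.07, 0.41, 0.71, -0.92])
(np.float64(0.34), [-0.25, -0.31, 2.29, 0.16, 0.74, -0.35])
(np.float64(0.56), [0.69, -0.34, 2.33, -0.37, 0.84, 0.89])
(np.float64(0.37), [1.06, -0.09, 2.25, -0.52, 0.83, 1.38])
dp [[-0.0,0.01,-0.02],[-0.0,0.04,-0.09],[-0.0,0.08,-0.18],[-0.0,0.13,-0.28],[-0.0,0.18,-0.39]] rot [[-0.0,0.0,0.0],[-0.0,0.0,0.0],[-0.0,0.01,0.0],[-0.01,0.01,0.0],[-0.01,0.02,0.0]]
dp [[-0.0,0.04,-0.09],[-0.0,0.07,-0.15],[-0.0,0.08,-0.18],[0.07,0.12,-0.42],[0.14,0.15,-0.67]] rot [[-0.0,0.0,0.01],[-0.0,0.01,0.01],[-0.0,0.01,0.01],[-0.0,0.01,0.01],[-0.0,0.01,0.01]]
dp [[0.07,0.04,-0.24],[0.13,0.07,-0.49],[0.2,0.11,-0.73],[0.27,0.14,-0.98],[0.34,0.18,-1.23]] rot [[-0.0,-0.0,-0.0],[-0.0,-0.0,-0.0],[-0.0,-0.0,-0.0],[-0.0,-0.0,-0.0],[-0.0,-0.0,-0.0]]
dp [[0.07,0.03,-0.24],[0.14,0.07,-0.49],[0.21,0.1,-0.73],[0.28,0.14,-0.
[... 1043 characters left out ...]
0.0,-0.0,-0.0]]
dp [[0.37,-0.11,-0.03],[0.75,-0.22,-0.06],[1.13,-0.33,-0.09],[1.5,-0.44,-0.12],[1.88,-0.55,-0.16]] rot [[-0.0,-0.0,-0.0],[-0.0,-0.0,-0.0],[-0.0,-0.0,-0.0],[-0.0,-0.0,-0.0],[-0.0,-0.0,-0.0]]
dp [[0.06,-0.02,0.02],[0.24,-0.06,0.05],[0.52,-0.13,0.1],[0.86,-0.22,0.17],[1.25,-0.32,0.24]] rot [[-0.0,-0.0,-0.0],[-0.0,-0.0,-0.0],[-0.0,-0.0,-0.0],[-0.0,-0.0,-0.0],[-0.0,-0.0,-0.0]]
dp [[0.42,-0.11,0.08],[0.83,-0.21,0.15],[1.22,-0.31,0.23],[1.57,-0.4,0.29],[1.84,-0.47,0.34]] rot [[-0.0,-0.0,-0.0],[-0.0,-0.0,-0.0],[-0.0,-0.0,-0.0],[-0.0,-0.0,-0.0],[-0.0,-0.0,-0.0]]
dp [[0.18,-0.05,0.04],[0.25,-0.06,0.05]] rot [[-0.0,-0.0,-0.0],[-0.0,-0.0,-0.0]]
end [293.6 283.5 243. ] [155.   -0.   90.5]
```

Emit:
play_rows:
  dp:
    - [0, 0.01, -0.02]
    - [0, 0.04, -0.09]
    - [0, 0.08, -0.18]
    - [0, 0.13, -0.28]
    - [0, 0.18, -0.4]
  rot:
    - [0, 0, 0]
    - [0, 0, 0]
    - [0, 0, 0]
    - [0, 0, 0]
    - [0, 0, 0]

```text
clock: 25.08
eef_pos: [510.7, -288.4, 120.1]
tcp_rot: [2.706, 0.003, 1.579]
contact_force: [0.3, -0.0, -4.4]
opening: 0.083
grasp_force: 68.2
```

Emit:
play_rows:
  dp:
    - [0, 0.05, -0.12]
    - [0, 0.1, -0.24]
    - [0.02, 0.14, -0.38]
    - [0.06, 0.18, -0.58]
    - [0.1, 0.22, -0.8]
  rot:
    - [0, 0, 0]
    - [0, 0, 0]
    - [0, 0, 0]
    - [0, 0, 0]
    - [0, 0, 0]

```text
clock: 25.5
eef_pos: [504.8, -284.1, 153.0]
tcp_rot: [2.707, 0.003, 1.579]
contact_force: [-1.0, -0.7, -4.6]
opening: 0.082
grasp_force: 68.2
```

Emit:
play_rows:
  dp:
    - [0.07, 0.04, -0.24]
    - [0.14, 0.07, -0.49]
    - [0.2, 0.11, -0.73]
    - [0.27, 0.14, -0.98]
    - [0.34, 0.18, -1.23]
  rot:
    - [0, 0, 0]
    - [0, 0, 0]
    - [0, 0, 0]
    - [0, 0, 0]
    - [0, 0, 0]

```text
clock: 25.92
eef_pos: [490.4, -270.4, 201.1]
tcp_rot: [2.706, 0.003, 1.579]
contact_force: [-0.5, -0.3, -3.7]
opening: 0.08
grasp_force: 68.2
```

Emit:
play_rows:
  dp:
    - [0.08, 0.03, -0.24]
    - [0.18, 0.06, -0.48]
    - [0.28, 0.1, -0.7]
    - [0.4, 0.12, -0.92]
    - [0.54, 0.14, -1.12]
  rot:
    - [0, 0, 0]
    - [0, 0, 0]
    - [0, 0, 0]
    - [0, 0, 0]
    - [0, 0, 0]

```text
clock: 26.33
eef_pos: [476.6, -248.7, 243.8]
tcp_rot: [2.706, 0.003, 1.579]
contact_force: [0.1, 0.2, -3.4]
opening: 0.086
grasp_force: 68.2
```

Run:
```python
from kin import *
s=telemetry.sense();print(s["clock"],s["eef_pos"].round(1),np.degrees(s["tcp_rot"]).round(1),s["contact_force"].round(1),s["opening"],s["grasp_force"],s["qpos"].round(2))
G=grasp(.5)[0]
segs=[((380,-60,290),G,14,False),((315,150,285),G,15,False)]
a,Q=pour(binpt(-150,-5,185),.5,0); segs.append((a,Q,16,True)); print(a)
check(segs);plan(segs)
S=optics.grab_frame("scene");cv2.imwrite("pics/c9.png",S["color"][150:400,120:440,::-1])
```

```text
26.3333 [ 476.6 -248.7  243.8] [155.1   0.2  90.4] [ 0.1  0.2 -3.4] 0.08557850285356454 68.24450254440308 [-0.64  0.07  2.08  0.42  0.67 -0.93]
[293.4049452 283.468026  243.       ]
(np.float64(0.34), [-0.25, -0.31, 2.29, 0.16, 0.74, -0.35])
(np.float64(0.53), [0.69, -0.34, 2.32, -0.36, 0.85, 0.88])
(np.float64(0.28), [1.06, -0.09, 2.25, -0.52, 0.83, 1.38])
dp [[0.34,-0.12,-0.15],[0.68,-0.24,-0.29],[1.01,-0.36,-0.44],[1.35,-0.47,-0.59],[1.69,-0.59,-0.74]] rot [[-0.0,0.0,0.0],[-0.0,0.0,0.0],[-0.0,0.01,0.0],[-0.0,0.01,0.0],[-0.0,0.01,0.0]]
dp [[0.34,-0.12,-0.14],[0.68,-0.24,-0.29],[1.01,-0.36,-0.44],[1.35,-0.48,-0.59],[1.69,-0.6,-0.73]] rot [[-0.0,0.0,0.0],[-0.0,0.01,0.0],[-0.01,0.01,0.0],[-0.01,0.01,0.0],[-0.01,0.01,0.0]]
dp [[0.34,-0.12,-0.15],[0.68,-0.23,-0.3],[1.02,-0.35,-0.44],[1.35,-0.47,-0.59],[1.7,-0.57,-0.63]] rot [[0.0,0.01,0.0],[0.0,0.01,0.01],[0.0,0.01,0.01],[0.0,0.01,0.01],[0.0,0.01,0.01]]
dp [[0.36,-0.1,-0.03],[0.71,-0.2,-0.07],[1.06,-0.3,-0.11],[1.41,-0.4,-0.15],[1.76,-0.5,-0.18]] rot [[0.0,0.0,-0.0],[0.0,0.0,-0.0],[0.0,0.0,-0.0],[0.0,0.0,-0.0],[0.0,0.0,-0.0]]
dp [[0.35,
[... 213 characters left out ...]
6,-0.3,-0.11],[1.41,-0.4,-0.15],[1.44,-0.41,-0.14]] rot [[0.0,0.0,-0.0],[0.0,0.0,-0.0],[0.0,0.0,-0.0],[0.0,0.0,-0.0],[0.0,0.0,-0.0]]
dp [[0.11,-0.03,0.02],[0.28,-0.07,0.06],[0.49,-0.13,0.11],[0.74,-0.2,0.16],[1.02,-0.27,0.23]] rot [[0.0,0.0,-0.0],[0.0,0.0,-0.0],[0.0,0.0,-0.0],[0.0,0.0,-0.0],[0.0,0.0,-0.0]]
dp [[0.31,-0.09,0.06],[0.62,-0.17,0.13],[0.93,-0.26,0.2],[1.23,-0.34,0.27],[1.51,-0.41,0.33]] rot [[0.0,0.0,-0.0],[0.0,0.0,-0.0],[0.0,0.0,-0.0],[0.0,0.0,-0.0],[0.0,0.0,-0.0]]
dp [[0.26,-0.07,0.05],[0.47,-0.13,0.1],[0.63,-0.18,0.14],[0.74,-0.2,0.16],[0.78,-0.21,0.17]] rot [[0.0,0.0,-0.0],[0.0,0.0,-0.0],[0.0,0.0,-0.0],[0.0,0.0,-0.0],[0.0,0.0,-0.0]]
end [293.6 283.5 243. ] [155.    0.   90.5]
```

Emit:
play_rows:
  dp:
    - [0.24, -0.08, -0.15]
    - [0.54, -0.2, -0.29]
    - [0.88, -0.32, -0.44]
    - [1.22, -0.44, -0.59]
    - [1.56, -0.56, -0.74]
  rot:
    - [0, 0, 0]
    - [0, 0, 0]
    - [0, 0, 0]
    - [0, 0, 0]
    - [0, 0, 0]

```text
clock: 26.8
eef_pos: [442.5, -185.6, 259.7]
tcp_rot: [2.707, 0.002, 1.579]
contact_force: [0.3, -0.2, -4.4]
opening: 0.082
grasp_force: 68.3
```

Emit:
play_rows:
  dp:
    - [0.34, -0.12, -0.14]
    - [0.68, -0.24, -0.29]
    - [1.02, -0.36, -0.44]
    - [1.36, -0.48, -0.59]
    - [1.7, -0.6, -0.73]
  rot:
    - [0, 0, 0]
    - [0, 0, 0]
    - [0, 0, 0]
    - [0, 0, 0]
    - [0, 0, 0]

```text
clock: 27.22
eef_pos: [407.7, -117.9, 275.9]
tcp_rot: [2.707, 0.003, 1.579]
contact_force: [1.0, -0.4, -4.4]
opening: 0.082
grasp_force: 68.3
```

Emit:
play_rows:
  dp:
    - [0.34, -0.12, -0.14]
    - [0.68, -0.24, -0.28]
    - [1.03, -0.36, -0.4]
    - [1.38, -0.48, -0.5]
    - [1.74, -0.6, -0.58]
  rot:
    - [0, 0, 0]
    - [0, 0, 0]
    - [0, 0, 0]
    - [0, 0, 0]
    - [0, 0, 0]

```text
clock: 27.63
eef_pos: [375.6, -48.8, 286.5]
tcp_rot: [2.707, 0.003, 1.578]
contact_force: [-0.4, 0.2, -5.6]
opening: 0.086
grasp_force: 68.3
```

Emit:
play_rows:
  dp:
    - [0.36, -0.1, -0.04]
    - [0.71, -0.2, -0.07]
    - [1.06, -0.3, -0.1]
    - [1.41, -0.4, -0.15]
    - [1.76, -0.5, -0.18]
  rot:
    - [0, 0, 0]
    - [0, 0, 0]
    - [0, 0, 0]
    - [0, 0, 0]
    - [0, 0, 0]

```text
clock: 28.05
eef_pos: [353.8, 21.2, 284.3]
tcp_rot: [2.707, 0.003, 1.578]
contact_force: [0.0, -0.2, -4.3]
opening: 0.084
grasp_force: 68.3
```

Emit:
play_rows:
  dp:
    - [0.36, -0.1, -0.04]
    - [0.71, -0.2, -0.07]
    - [1.06, -0.3, -0.1]
    - [1.41, -0.4, -0.15]
    - [1.76, -0.5, -0.18]
  rot:
    - [0, 0, 0]
    - [0, 0, 0]
    - [0, 0, 0]
    - [0, 0, 0]
    - [0, 0, 0]

```text
clock: 28.47
eef_pos: [332.1, 91.3, 282.1]
tcp_rot: [2.707, 0.003, 1.578]
contact_force: [-0.6, 0.2, -4.1]
opening: 0.089
grasp_force: 68.3
```

Emit:
play_rows:
  dp:
    - [0.36, -0.1, -0.03]
    - [0.71, -0.2, -0.05]
    - [1.05, -0.3, -0.05]
    - [1.38, -0.4, -0.03]
    - [1.7, -0.48, 0.0]
  rot:
    - [0, 0, 0]
    - [0, 0, 0]
    - [0, 0, 0]
    - [0, 0, 0]
    - [0, 0, 0]

```text
clock: 28.88
eef_pos: [314.2, 159.1, 273.8]
tcp_rot: [2.707, 0.002, 1.579]
contact_force: [0.8, -0.1, -4.3]
opening: 0.085
grasp_force: 68.3
```

Run:
```python
from kin import *
s=telemetry.sense();print(s["clock"],s["eef_pos"].round(1),np.degrees(s["tcp_rot"]).round(1),s["contact_force"].round(1),s["opening"],s["grasp_force"],s["qpos"].round(2))
segs=[(*pour(binpt(-150,-5,183),.5,0),16,True),(*pour(binpt(-150,-5,172),.5,15),15,True)]
for phi,z,n in((20,168,8),(25,165,8),(30,162,8),(35,158,8),(40,155,8),(45,153,8),(50,152,8),(55,152,7)): segs.append((*pour(binpt(-150,-5,z),.5,phi),n,False))
check(segs);plan(segs)
```

```text
28.8833 [314.2 159.1 273.8] [1.551e+02 1.000e-01 9.040e+01] [ 0.8 -0.1 -4.3] 0.0847349115204512 68.31969022750854 [ 0.72 -0.33  2.34 -0.38  0.83  0.93]
(np.float64(0.25), [1.06, -0.09, 2.25, -0.53, 0.82, 1.39])
(np.float64(0.28), [0.83, -0.06, 2.08, -0.15, 1.0, 0.9])
(np.float64(0.08), [0.76, -0.02, 2.02, -0.07, 1.08, 0.78])
(np.float64(0.07), [0.7, 0.02, 1.96, -0.0, 1.17, 0.69])
(np.float64(0.06), [0.65, 0.06, 1.89, 0.05, 1.26, 0.62])
(np.float64(0.06), [0.6, 0.11, 1.83, 0.1, 1.35, 0.56])
(np.float64(0.06), [0.56, 0.17, 1.76, 0.14, 1.44, 0.52])
(np.float64(0.06), [0.52, 0.23, 1.69, 0.17, 1.53, 0.48])
(np.float64(0.06), [0.49, 0.29, 1.62, 0.2, 1.62, 0.45])
(np.float64(0.07), [0.46, 0.35, 1.55, 0.22, 1.71, 0.43])
dp [[0.03,-0.01,0.01],[0.13,-0.03,0.02],[0.29,-0.07,0.05],[0.49,-0.12,0.08],[0.72,-0.18,0.12]] rot [[-0.0,0.0,0.0],[-0.0,0.0,0.0],[-0.0,0.0,0.0],[-0.0,0.0,0.0],[-0.0,0.01,0.0]]
dp [[0.27,-0.07,0.05],[0.55,-0.14,0.1],[0.84,-0.22,0.14],[1.13,-0.29,0.19],[1.41,-0.36,0.24]] rot [[-0.01,-0.0,0.0],[-0.01,0.0,0.0],[-0.01,0.0,0.0],[-0.01,0.0,0.0],[-0.01,0.01,0.0]]
dp [[0.26,-0.07,0.0
[... 2270 characters left out ...]
0.04,-0.03],[0.0,0.07,-0.07],[0.0,0.11,-0.1],[0.0,0.15,-0.13],[0.0,0.18,-0.16]] rot [[0.1,-0.0,0.0],[0.2,-0.0,0.0],[0.31,-0.0,0.0],[0.41,-0.0,0.0],[0.52,-0.0,0.0]]
dp [[0.0,0.04,-0.03],[0.0,0.08,-0.07],[0.0,0.12,-0.1],[0.0,0.15,-0.13],[0.0,0.19,-0.16]] rot [[0.1,-0.0,0.0],[0.2,-0.0,0.0],[0.31,-0.0,0.0],[0.41,-0.0,0.0],[0.52,-0.0,0.0]]
dp [[0.0,0.03,-0.04],[0.0,0.07,-0.07],[0.0,0.11,-0.11],[0.0,0.15,-0.15],[0.0,0.2,-0.19]] rot [[0.1,-0.0,0.0],[0.21,-0.0,0.0],[0.32,-0.0,0.0],[0.44,-0.0,0.0],[0.56,-0.0,0.0]]
dp [[0.0,0.04,-0.04],[0.0,0.08,-0.09],[0.0,0.12,-0.13],[0.0,0.16,-0.17]] rot [[0.12,-0.0,0.0],[0.24,-0.0,0.0],[0.36,-0.0,0.0],[0.48,-0.0,0.0]]
end [416.5 284.4 330.2] [-150.    -0.    90.5]
```

Emit:
play_rows:
  dp:
    - [0.2, -0.06, 0.03]
    - [0.4, -0.11, 0.07]
    - [0.6, -0.16, 0.11]
    - [0.8, -0.21, 0.14]
    - [1.0, -0.26, 0.17]
  rot:
    - [0, 0, 0]
    - [0, 0, 0]
    - [0, 0, 0]
    - [0, 0, 0]
    - [0, 0, 0]

```text
clock: 29.3
eef_pos: [307.6, 198.6, 263.0]
tcp_rot: [2.707, 0.003, 1.578]
contact_force: [1.1, -0.2, -3.6]
opening: 0.082
grasp_force: 68.3
```

Emit:
play_rows:
  dp:
    - [0.22, -0.06, 0.04]
    - [0.45, -0.12, 0.08]
    - [0.7, -0.18, 0.12]
    - [0.95, -0.24, 0.16]
    - [1.2, -0.3, 0.2]
  rot:
    - [0, 0, 0]
    - [0, 0, 0]
    - [0, 0, 0]
    - [0, 0, 0]
    - [0, 0, 0]

```text
clock: 29.72
eef_pos: [299.8, 246.6, 250.7]
tcp_rot: [2.707, 0.003, 1.578]
contact_force: [0.7, -0.8, -3.9]
opening: 0.081
grasp_force: 68.3
```

Emit:
play_rows:
  dp:
    - [0.24, -0.06, 0.04]
    - [0.46, -0.12, 0.08]
    - [0.65, -0.17, 0.11]
    - [0.8, -0.2, 0.14]
    - [0.9, -0.22, 0.16]
  rot:
    - [0, 0, 0]
    - [0, 0, 0]
    - [0, 0, 0]
    - [0, 0, 0]
    - [0, 0, 0]

```text
clock: 30.13
eef_pos: [294.7, 282.8, 241.2]
tcp_rot: [2.707, 0.003, 1.579]
contact_force: [-0.2, 0.4, -4.2]
opening: 0.086
grasp_force: 68.3
```

Emit:
play_rows:
  dp:
    - [0, 0, 0]
    - [0, 0, -0.01]
    - [0, 0.03, -0.02]
    - [0, 0.07, -0.05]
    - [0, 0.13, -0.09]
  rot:
    - [0, 0, 0]
    - [0.03, 0, 0]
    - [0.12, 0, 0]
    - [0.26, 0, 0]
    - [0.44, 0, 0]

```text
clock: 30.55
eef_pos: [298.2, 281.8, 247.0]
tcp_rot: [2.754, 0.004, 1.579]
contact_force: [-0.5, -0.3, -4.7]
opening: 0.085
grasp_force: 68.3
```

Run:
```python
from kin import *
s=telemetry.sense();print(s["clock"],s["eef_pos"].round(1),np.degrees(s["tcp_rot"]).round(1),s["contact_force"].round(1),s["opening"],s["grasp_force"],s["qpos"].round(2))
p,R=cur();print("target",pour(binpt(-150,-5,182),.5,2.6)[0].round(1))
# potatoes (brown-yellow) seen
for n in("top","scene"):
    f=optics.grab_frame(n);hsv=cv2.cvtColor(f["color"],cv2.COLOR_RGB2HSV)
    m=cv2.inRange(hsv,(10,90,50),(24,255,220)); k,l,st,c=cv2.connectedComponentsWithStats(m)
    print(n,[(c[i].round().tolist(),int(st[i,4])) for i in range(1,k) if st[i,4]>25])
```

```text
30.55 [298.2 281.8 247. ] [157.8   0.2  90.5] [-0.5 -0.3 -4.7] 0.084868664690794 68.3262026309967 [ 1.01 -0.1   2.23 -0.44  0.85  1.27]
target [296.2 283.5 248. ]
top [([85.0, 169.0], 604), ([500.0, 218.0], 1194), ([17.0, 322.0], 9169), ([391.0, 221.0], 4306), ([210.0, 259.0], 1182), ([126.0, 270.0], 126), ([204.0, 301.0], 609), ([385.0, 313.0], 32), ([578.0, 465.0], 74), ([590.0, 467.0], 98)]
scene [([481.0, 21.0], 346), ([588.0, 122.0], 298), ([59.0, 114.0], 46), ([42.0, 142.0], 634), ([433.0, 155.0], 654), ([433.0, 205.0], 865), ([73.0, 287.0], 330), ([84.0, 257.0], 71), ([225.0, 295.0], 6520), ([620.0, 295.0], 1145)]
```

Emit:
play_rows:
  dp:
    - [0, 0.07, -0.05]
    - [0, 0.14, -0.1]
    - [0, 0.22, -0.15]
    - [0, 0.3, -0.2]
    - [0, 0.38, -0.26]
  rot:
    - [0.2, 0, 0]
    - [0.44, 0, 0]
    - [0.7, 0, 0]
    - [0.94, 0, 0]
    - [1.18, 0, 0]

```text
clock: 31.07
eef_pos: [308.5, 281.9, 262.4]
tcp_rot: [2.877, 0.004, 1.578]
contact_force: [0.2, -0.5, -4.3]
opening: 0.088
grasp_force: 68.4
```

Emit:
play_rows:
  dp:
    - [0, 0.07, -0.06]
    - [0, 0.13, -0.12]
    - [0, 0.18, -0.17]
    - [0, 0.22, -0.2]
    - [0, 0.25, -0.23]
  rot:
    - [0.23, 0, 0]
    - [0.44, 0, 0]
    - [0.62, 0, 0]
    - [0.76, 0, 0]
    - [0.87, 0, 0]

```text
clock: 31.48
eef_pos: [315.9, 282.2, 274.0]
tcp_rot: [2.968, 0.004, 1.578]
contact_force: [-0.5, -0.4, -5.4]
opening: 0.085
grasp_force: 68.4
```

Emit:
play_rows:
  dp:
    - [0, 0.03, -0.02]
    - [0, 0.06, -0.04]
    - [0, 0.1, -0.07]
    - [0, 0.13, -0.1]
    - [0, 0.17, -0.12]
  rot:
    - [0.1, 0, 0]
    - [0.2, 0, 0]
    - [0.3, 0, 0]
    - [0.42, 0, 0]
    - [0.52, 0, 0]

```text
clock: 31.9
eef_pos: [321.6, 282.6, 279.9]
tcp_rot: [3.023, 0.003, 1.579]
contact_force: [-0.1, 0.1, -3.0]
opening: 0.083
grasp_force: 68.4
```

Emit:
play_rows:
  dp:
    - [0, 0.03, -0.02]
    - [0, 0.07, -0.05]
    - [0, 0.1, -0.07]
    - [0, 0.13, -0.1]
    - [0, 0.17, -0.12]
  rot:
    - [0.1, 0, 0]
    - [0.2, 0, 0]
    - [0.3, 0, 0]
    - [0.42, 0, 0]
    - [0.52, 0, 0]

```text
clock: 32.32
eef_pos: [327.8, 282.7, 285.5]
tcp_rot: [3.077, 0.003, 1.579]
contact_force: [-0.2, -0.2, -5.2]
opening: 0.079
grasp_force: 68.4
```

```bash
cat > pot.py <<'E'
from kin import *
s=telemetry.sense();print(s["clock"],s["eef_pos"].round(1),np.degrees(s["tcp_rot"]).round(1),s["contact_force"].round(1),s["opening"],s["qpos"].round(2))
# implied tilt and mouth
p,R=cur(); phi=None
Q,ys=grasp(.5); T=R*Q.inv(); phi=np.degrees(T.as_rotvec()@ys); m=p-T.apply(Ro.from_euler('z',.5,degrees=True).apply([-177,0,58])); d=m-BIN
print("phi",phi.round(1),"mouth bin",(d@EX).round(1),(d@YB).round(1),d[2].round(1))
for n in("top","scene"):
    f=optics.grab_frame(n);hsv=cv2.cvtColor(f["color"],cv2.COLOR_RGB2HSV)
    m=cv2.inRange(hsv,(13,90,50),(24,255,220)); k,l,st,c=cv2.connectedComponentsWithStats(m)
    print(n,[(c[i].round().tolist(),int(st[i,4])) for i in range(1,k) if st[i,4]>25 and 120<c[i][0 if n=="top" else 1]<330])
E
python3 pot.py
```

```text
32.3167 [327.8 282.7 285.5] [176.3   0.2  90.5] [-0.2 -0.2 -5.2] 0.07883149469048914 [ 0.74 -0.02  2.01 -0.05  1.11  0.76]
phi 21.3 mouth bin -148.6 -6.4 167.1
top [([208.0, 259.0], 777), ([241.0, 262.0], 27), ([196.0, 282.0], 126), ([212.0, 281.0], 129), ([196.0, 296.0], 143), ([212.0, 296.0], 141)]
scene [([588.0, 123.0], 312), ([611.0, 131.0], 55), ([443.0, 155.0], 127), ([436.0, 168.0], 514), ([439.0, 203.0], 706), ([401.0, 213.0], 124), ([430.0, 196.0], 32), ([76.0, 281.0], 433), ([225.0, 295.0], 6522), ([620.0, 295.0], 1142)]
```

Emit:
play_rows:
  dp:
    - [0, 0.04, -0.03]
    - [0, 0.07, -0.05]
    - [0, 0.11, -0.08]
    - [0, 0.14, -0.11]
    - [0, 0.18, -0.13]
  rot:
    - [0.1, 0, 0]
    - [0.2, 0, 0]
    - [0.3, 0, 0]
    - [0.42, 0, 0]
    - [0.52, 0, 0]

```text
clock: 32.83
eef_pos: [335.0, 282.9, 291.4]
tcp_rot: [3.131, 0.003, 1.579]
contact_force: [0.9, -0.7, -2.9]
opening: 0.088
grasp_force: 68.7
```

Emit:
play_rows:
  dp:
    - [0, 0.04, -0.03]
    - [0, 0.07, -0.05]
    - [0, 0.11, -0.08]
    - [0, 0.14, -0.11]
    - [0, 0.18, -0.13]
  rot:
    - [0.1, 0, 0]
    - [0.2, 0, 0]
    - [0.3, 0, 0]
    - [0.42, 0, 0]
    - [0.52, 0, 0]

```text
clock: 33.25
eef_pos: [341.9, 282.8, 296.5]
tcp_rot: [-3.097, 0.003, 1.579]
contact_force: [0.7, 0.7, -3.0]
opening: 0.083
grasp_force: 68.8
```

Emit:
play_rows:
  dp:
    - [0, 0.04, -0.03]
    - [0, 0.08, -0.05]
    - [0, 0.11, -0.08]
    - [0, 0.15, -0.11]
    - [0, 0.18, -0.13]
  rot:
    - [0.1, 0, 0]
    - [0.2, 0, 0]
    - [0.3, 0, 0]
    - [0.42, 0, 0]
    - [0.52, 0, 0]

```text
clock: 33.67
eef_pos: [349.4, 282.9, 301.3]
tcp_rot: [-3.043, 0.003, 1.579]
contact_force: [0.5, 0.1, -2.4]
opening: 0.083
grasp_force: 68.8
```

```bash
python3 pot.py
```

```text
33.6667 [349.4 282.9 301.3] [-174.3    0.2   90.5] [ 0.5  0.1 -2.4] 0.0833613406285328 [0.64 0.07 1.88 0.06 1.27 0.61]
phi 30.7 mouth bin -148.2 -6.4 161.1
top [([209.0, 257.0], 886), ([240.0, 265.0], 39)]
scene [([588.0, 122.0], 322), ([585.0, 130.0], 29), ([613.0, 135.0], 32), ([439.0, 203.0], 712), ([401.0, 213.0], 124), ([73.0, 287.0], 314), ([84.0, 259.0], 103), ([225.0, 295.0], 6517), ([620.0, 295.0], 1145)]
```

Emit:
play_rows:
  dp:
    - [0, 0.08, -0.05]
    - [0, 0.15, -0.11]
    - [0, 0.22, -0.16]
    - [0, 0.3, -0.2]
    - [0, 0.38, -0.23]
  rot:
    - [0.2, 0, 0]
    - [0.4, 0, 0]
    - [0.62, 0, 0]
    - [0.84, 0, 0]
    - [1.05, 0, 0]

```text
clock: 34.18
eef_pos: [365.8, 283.1, 309.0]
tcp_rot: [-2.932, 0.003, 1.579]
contact_force: [1.0, 0.3, -2.6]
opening: 0.083
grasp_force: 68.8
```

Emit:
play_rows:
  dp:
    - [0, 0.08, -0.06]
    - [0, 0.15, -0.12]
    - [0, 0.23, -0.18]
    - [0, 0.3, -0.23]
    - [0, 0.38, -0.28]
  rot:
    - [0.2, 0, 0]
    - [0.4, 0, 0]
    - [0.62, 0, 0]
    - [0.84, 0, 0]
    - [1.05, 0, 0]

```text
clock: 34.6
eef_pos: [382.7, 283.2, 316.8]
tcp_rot: [-2.822, 0.003, 1.579]
contact_force: [-0.2, -0.1, -2.4]
opening: 0.08
grasp_force: 68.7
```

```bash
python3 pot.py
python3 - <<'E'
from kin import *
s=telemetry.sense()
# return: lift mouth while levelling, then carry back to board place pose
Q0,_=grasp(.5); segs=[(*pour(binpt(-160,-5,190),.5,25),10,False),(*pour(binpt(-165,-5,215),.5,0),12,False)]
place=np.array([510.5,-288.3,102.1])
segs+=[((315,130,285),Q0,14,False),((390,-90,290),Q0,14,False),((480,-265,240),Q0,14,False),(place+[0,0,25],Q0,12,True)]
check(segs);plan(segs)
E
```

```text
34.6 [382.7 283.2 316.8] [-161.7    0.2   90.5] [-0.2 -0.1 -2.4] 0.08029287231328253 [0.53 0.21 1.71 0.15 1.5  0.49]
phi 43.3 mouth bin -148.5 -6.5 153.1
top [([217.0, 255.0], 589), ([241.0, 263.0], 50)]
scene [([588.0, 124.0], 407), ([611.0, 131.0], 69), ([468.0, 194.0], 51), ([401.0, 213.0], 128), ([419.0, 201.0], 313), ([455.0, 201.0], 27), ([450.0, 208.0], 158), ([76.0, 280.0], 464), ([225.0, 295.0], 6518), ([620.0, 295.0], 1146)]
(np.float64(0.18), [0.72, -0.02, 1.93, -0.0, 1.23, 0.71])
(np.float64(0.42), [1.1, -0.15, 2.22, -0.49, 0.92, 1.37])
(np.float64(0.36), [0.62, -0.37, 2.34, -0.33, 0.84, 0.8])
(np.float64(0.61), [-0.34, -0.27, 2.27, 0.22, 0.74, -0.48])
(np.float64(0.28), [-0.66, 0.11, 2.06, 0.43, 0.67, -0.97])
(np.float64(0.23), [-0.66, 0.34, 2.08, 0.64, 0.45, -1.21])
dp [[0.01,-0.14,0.04],[0.01,-0.28,0.09],[0.02,-0.42,0.13],[0.02,-0.56,0.18],[0.03,-0.7,0.22]] rot [[-0.3,0.0,-0.0],[-0.61,0.01,-0.0],[-0.91,0.01,-0.01],[-1.22,0.01,-0.01],[-1.52,0.02,-0.01]]
dp [[0.0,-0.15,0.02],[0.01,-0.29,0.04],[0.01,-0.44,0.06],[0.02,-0.58,0.08],[0.02,-0.73,0.1]] rot [[-0.31,-0.0,-0.0],[-
[... 1762 characters left out ...]
0.0,0.0,0.0],[-0.0,0.0,0.0],[-0.0,0.0,0.0],[-0.0,0.0,0.0],[-0.0,0.0,0.0]]
dp [[-0.32,0.1,0.15],[-0.63,0.21,0.3],[-0.94,0.31,0.44],[-1.26,0.42,0.59],[-1.27,0.41,0.65]] rot [[-0.0,0.0,0.0],[-0.0,0.0,0.0],[-0.0,0.0,0.0],[-0.0,0.0,0.0],[-0.0,0.0,0.0]]
dp [[-0.03,-0.03,0.15],[-0.08,-0.07,0.39],[-0.14,-0.12,0.69],[-0.21,-0.18,1.02],[-0.28,-0.24,1.38]] rot [[-0.0,0.0,0.0],[-0.0,0.0,0.0],[-0.0,0.0,0.0],[-0.0,0.0,0.0],[-0.0,0.0,0.0]]
dp [[-0.07,-0.07,0.36],[-0.14,-0.12,0.69],[-0.2,-0.18,0.99],[-0.25,-0.22,1.23],[-0.28,-0.25,1.38]] rot [[-0.0,0.0,0.0],[-0.0,0.0,0.0],[-0.0,0.0,0.0],[-0.0,0.0,0.0],[-0.0,0.0,0.0]]
dp [[-0.02,-0.01,0.06]] rot [[-0.0,0.0,0.0]]
end [ 510.3 -288.5  127. ] [155.    0.   90.5]
```

Emit:
play_rows:
  dp:
    - [0, -0.14, 0.04]
    - [0, -0.28, 0.09]
    - [0, -0.42, 0.13]
    - [0, -0.56, 0.18]
    - [0, -0.7, 0.22]
  rot:
    - [-0.3, 0, 0]
    - [-0.6, 0, 0]
    - [-0.9, 0, 0]
    - [-1.2, 0, 0]
    - [-1.5, 0, 0]

```text
clock: 35.12
eef_pos: [352.4, 282.8, 317.0]
tcp_rot: [-2.982, 0.003, 1.579]
contact_force: [-0.7, -0.9, -3.8]
opening: 0.082
grasp_force: 68.7
```

Emit:
play_rows:
  dp:
    - [0, -0.15, 0.02]
    - [0, -0.3, 0.04]
    - [0, -0.44, 0.06]
    - [0, -0.58, 0.08]
    - [0, -0.73, 0.1]
  rot:
    - [-0.3, 0, 0]
    - [-0.6, 0, 0]
    - [-0.9, 0, 0]
    - [-1.2, 0, 0]
    - [-1.53, 0, 0]

```text
clock: 35.53
eef_pos: [322.9, 282.6, 317.8]
tcp_rot: [3.141, 0.003, 1.579]
contact_force: [-0.1, 0.5, -2.4]
opening: 0.085
grasp_force: 68.7
```

Emit:
play_rows:
  dp:
    - [0, -0.1, 0.1]
    - [0, -0.2, 0.2]
    - [0, -0.3, 0.28]
    - [0, -0.38, 0.37]
    - [0, -0.48, 0.47]
  rot:
    - [-0.35, 0, 0]
    - [-0.7, 0, 0]
    - [-1.04, 0, 0]
    - [-1.38, 0, 0]
    - [-1.73, 0, 0]

```text
clock: 35.95
eef_pos: [303.8, 282.4, 298.9]
tcp_rot: [2.959, 0.003, 1.579]
contact_force: [0.3, -0.6, -2.7]
opening: 0.082
grasp_force: 68.7
```

Emit:
play_rows:
  dp:
    - [0, -0.11, 0.07]
    - [0, -0.22, 0.14]
    - [0, -0.33, 0.22]
    - [0, -0.44, 0.3]
    - [0, -0.55, 0.36]
  rot:
    - [-0.35, 0, 0]
    - [-0.7, 0, 0]
    - [-1.04, 0, 0]
    - [-1.38, 0, 0]
    - [-1.74, 0, 0]

```text
clock: 36.37
eef_pos: [284.6, 282.0, 280.6]
tcp_rot: [2.778, 0.003, 1.578]
contact_force: [0.5, -1.3, -2.7]
opening: 0.082
grasp_force: 68.7
```

Emit:
play_rows:
  dp:
    - [0, -0.13, 0.06]
    - [0, -0.25, 0.11]
    - [-0.2, -0.2, 0.11]
    - [-0.5, -0.12, 0.11]
    - [-0.8, -0.05, 0.12]
  rot:
    - [-0.35, 0, 0]
    - [-0.7, 0, 0]
    - [-0.7, 0, 0]
    - [-0.7, 0, 0]
    - [-0.7, 0, 0]

```text
clock: 36.78
eef_pos: [284.9, 249.8, 275.8]
tcp_rot: [2.707, 0.004, 1.58]
contact_force: [-0.3, 0.1, -2.3]
opening: 0.082
grasp_force: 68.9
```

```bash
python3 pot.py
python3 - <<'E'
from kin import *
Q0,_=grasp(.5); place=np.array([510.5,-288.3,102.1])
segs=[((315,130,285),Q0,10,False),((390,-90,290),Q0,13,False),((480,-265,240),Q0,12,False),(place+[0,0,15],Q0,12,True)]
plan(segs)
E
```

```text
36.7833 [284.9 249.8 275.8] [155.1   0.2  90.6] [-0.3  0.1 -2.3] 0.08154457088406303 [ 1.03 -0.22  2.26 -0.47  0.91  1.28]
phi 0.1 mouth bin -154.7 -39.5 217.6
top [([207.0, 258.0], 985)]
scene [([589.0, 122.0], 213), ([612.0, 132.0], 32), ([442.0, 202.0], 946), ([401.0, 213.0], 124), ([73.0, 288.0], 308), ([225.0, 295.0], 6520), ([620.0, 295.0], 1144)]
dp [[-0.3,0.08,0.01],[-0.59,0.15,0.02],[-0.89,0.23,0.03],[-1.19,0.3,0.04],[-1.48,0.38,0.05]] rot [[-0.0,0.0,-0.0],[-0.0,0.01,-0.0],[-0.0,0.01,-0.0],[-0.0,0.02,-0.0],[-0.01,0.02,-0.0]]
dp [[-0.3,0.07,0.01],[-0.6,0.15,0.02],[-0.9,0.22,0.03],[-1.19,0.3,0.04],[-1.49,0.37,0.05]] rot [[0.0,0.01,-0.0],[0.0,0.01,-0.0],[0.0,0.01,-0.0],[-0.0,0.02,-0.0],[-0.0,0.02,-0.0]]
dp [[-0.42,0.13,0.06],[-0.85,0.26,0.11],[-1.27,0.4,0.16],[-1.7,0.53,0.21],[-2.12,0.66,0.26]] rot [[-0.0,0.0,-0.0],[-0.0,0.0,-0.0],[-0.0,0.0,-0.0],[-0.0,0.0,-0.0],[-0.0,0.0,-0.0]]
dp [[-0.42,0.13,0.05],[-0.85,0.26,0.1],[-1.27,0.39,0.15],[-1.7,0.53,0.2],[-2.12,0.66,0.25]] rot [[-0.0,0.0,-0.0],[-0.0,0.0,-0.0],[-0.0,0.0,-0.0],[-0.0,0.0,-0.0],[-0.0,0.0,-0.0]]
dp [[-0.43,0.13,0.05],[-
[... 312 characters left out ...]
-0.0],[-0.0,0.0,-0.0]]
dp [[-0.36,0.13,0.17],[-0.73,0.25,0.35],[-1.1,0.37,0.52],[-1.46,0.5,0.69],[-1.83,0.62,0.86]] rot [[-0.0,0.0,-0.0],[-0.0,0.0,-0.0],[-0.0,0.0,-0.0],[-0.0,0.0,-0.0],[-0.0,0.0,-0.0]]
dp [[-0.01,-0.01,0.06],[-0.04,-0.05,0.23],[-0.09,-0.1,0.49],[-0.15,-0.16,0.81],[-0.22,-0.23,1.17]] rot [[-0.0,0.0,-0.0],[-0.0,0.0,-0.0],[-0.0,0.0,-0.0],[-0.0,0.0,-0.0],[-0.0,0.0,-0.0]]
dp [[-0.07,-0.08,0.39],[-0.15,-0.15,0.77],[-0.21,-0.22,1.13],[-0.27,-0.29,1.45],[-0.32,-0.34,1.71]] rot [[-0.0,0.0,-0.0],[-0.0,0.0,-0.0],[-0.0,0.0,-0.0],[-0.0,0.0,-0.0],[-0.0,0.0,-0.0]]
dp [[-0.03,-0.03,0.17],[-0.05,-0.04,0.23]] rot [[-0.0,0.0,-0.0],[-0.0,0.0,-0.0]]
end [ 510.6 -288.4  117.1] [155.    0.   90.5]
```

Emit:
play_rows:
  dp:
    - [-0.3, 0.08, 0]
    - [-0.6, 0.15, 0.02]
    - [-0.9, 0.23, 0.03]
    - [-1.2, 0.3, 0.04]
    - [-1.5, 0.38, 0.05]
  rot:
    - [0, 0, 0]
    - [0, 0, 0]
    - [0, 0, 0]
    - [0, 0, 0]
    - [0, 0, 0]

```text
clock: 37.3
eef_pos: [300.5, 190.0, 280.8]
tcp_rot: [2.706, 0.003, 1.579]
contact_force: [0.8, 0.2, -2.6]
opening: 0.084
grasp_force: 68.8
```

Emit:
play_rows:
  dp:
    - [-0.3, 0.08, 0]
    - [-0.6, 0.15, 0.02]
    - [-0.9, 0.23, 0.03]
    - [-1.2, 0.3, 0.04]
    - [-1.5, 0.38, 0.05]
  rot:
    - [0, 0, 0]
    - [0, 0, 0]
    - [0, 0, 0]
    - [0, 0, 0]
    - [0, 0, 0]

```text
clock: 37.72
eef_pos: [315.5, 130.0, 285.6]
tcp_rot: [2.706, 0.003, 1.579]
contact_force: [-0.2, 0.8, -2.6]
opening: 0.089
grasp_force: 68.8
```

Emit:
play_rows:
  dp:
    - [-0.4, 0.13, 0.05]
    - [-0.83, 0.26, 0.1]
    - [-1.26, 0.4, 0.16]
    - [-1.7, 0.53, 0.2]
    - [-2.12, 0.66, 0.26]
  rot:
    - [0, 0, 0]
    - [0, 0, 0]
    - [0, 0, 0]
    - [0, 0, 0]
    - [0, 0, 0]

```text
clock: 38.13
eef_pos: [344.7, 45.1, 287.9]
tcp_rot: [2.705, 0.003, 1.579]
contact_force: [0.8, -0.5, -2.9]
opening: 0.083
grasp_force: 68.9
```

Emit:
play_rows:
  dp:
    - [-0.42, 0.13, 0.05]
    - [-0.85, 0.26, 0.1]
    - [-1.27, 0.4, 0.15]
    - [-1.7, 0.53, 0.2]
    - [-2.12, 0.66, 0.25]
  rot:
    - [0, 0, 0]
    - [0, 0, 0]
    - [0, 0, 0]
    - [0, 0, 0]
    - [0, 0, 0]

```text
clock: 38.55
eef_pos: [373.5, -39.7, 290.2]
tcp_rot: [2.705, 0.003, 1.578]
contact_force: [0.3, 1.2, -3.9]
opening: 0.088
grasp_force: 68.9
```

Emit:
play_rows:
  dp:
    - [-0.42, 0.13, 0.05]
    - [-0.85, 0.26, 0.1]
    - [-1.27, 0.4, 0.18]
    - [-1.64, 0.52, 0.33]
    - [-2.0, 0.64, 0.5]
  rot:
    - [0, 0, 0]
    - [0, 0, 0]
    - [0, 0, 0]
    - [0, 0, 0]
    - [0, 0, 0]

```text
clock: 38.97
eef_pos: [406.1, -119.7, 283.2]
tcp_rot: [2.704, 0.004, 1.578]
contact_force: [0.5, 0.2, -3.2]
opening: 0.085
grasp_force: 68.9
```

Emit:
play_rows:
  dp:
    - [-0.36, 0.12, 0.17]
    - [-0.73, 0.24, 0.34]
    - [-1.1, 0.37, 0.52]
    - [-1.46, 0.5, 0.7]
    - [-1.83, 0.61, 0.86]
  rot:
    - [0, 0, 0]
    - [0, 0, 0]
    - [0, 0, 0]
    - [0, 0, 0]
    - [0, 0, 0]

```text
clock: 39.38
eef_pos: [443.3, -192.4, 262.0]
tcp_rot: [2.705, 0.003, 1.579]
contact_force: [0.4, 0.4, -2.7]
opening: 0.084
grasp_force: 68.8
```

Emit:
play_rows:
  dp:
    - [-0.36, 0.12, 0.17]
    - [-0.73, 0.25, 0.35]
    - [-1.05, 0.36, 0.5]
    - [-1.3, 0.44, 0.65]
    - [-1.5, 0.5, 0.78]
  rot:
    - [0, 0, 0]
    - [0, 0, 0]
    - [0, 0, 0]
    - [0, 0, 0]
    - [0, 0, 0]

```text
clock: 39.8
eef_pos: [475.2, -252.3, 242.3]
tcp_rot: [2.705, 0.004, 1.578]
contact_force: [-0.3, 0.5, -2.7]
opening: 0.086
grasp_force: 68.9
```

Run:
```python
from kin import *
s=telemetry.sense();print(s["clock"],s["eef_pos"].round(1),np.degrees(s["tcp_rot"]).round(1),s["contact_force"].round(1),s["opening"],s["qpos"].round(2))
Q0,_=grasp(.5); place=np.array([510.5,-288.3,102.1])
plan([(place+[0,0,12],Q0,15,True),(place+[0,0,-.5],Q0,8,False)])
```

```text
39.8 [ 475.2 -252.3  242.3] [155.    0.2  90.4] [-0.3  0.5 -2.7] 0.086416035431849 [-0.64  0.08  2.08  0.42  0.67 -0.95]
dp [[-0.01,-0.01,0.04],[-0.04,-0.03,0.16],[-0.09,-0.06,0.34],[-0.16,-0.1,0.57],[-0.23,-0.15,0.85]] rot [[0.0,0.0,0.0],[0.0,0.0,0.0],[0.0,0.0,0.0],[0.0,0.01,0.0],[0.0,0.01,0.0]]
dp [[-0.09,-0.05,0.3],[-0.17,-0.1,0.63],[-0.26,-0.16,0.95],[-0.35,-0.21,1.27],[-0.43,-0.27,1.58]] rot [[0.0,0.0,0.0],[0.0,0.01,0.0],[0.0,0.01,0.0],[0.0,0.01,0.0],[0.0,0.02,0.0]]
dp [[-0.08,-0.04,0.27],[-0.15,-0.08,0.51],[-0.2,-0.11,0.69],[-0.23,-0.13,0.81],[-0.24,-0.14,0.85]] rot [[0.0,-0.0,0.0],[0.0,0.0,0.0],[0.0,0.0,0.0],[0.0,0.0,0.0],[0.0,0.0,0.01]]
dp [[0.0,-0.02,0.03],[0.0,-0.03,0.07],[0.0,-0.05,0.1],[0.0,-0.07,0.14],[0.0,-0.08,0.17]] rot [[0.0,0.0,-0.0],[0.0,0.0,-0.0],[0.0,0.0,-0.0],[0.0,0.0,-0.0],[0.0,0.0,-0.0]]
dp [[0.0,-0.02,0.04],[0.0,-0.04,0.07],[0.0,-0.05,0.11]] rot [[0.0,0.0,-0.0],[0.0,0.0,-0.0],[0.0,0.0,-0.0]]
end [ 510.6 -288.3  101.7] [155.    0.   90.5]
```

Emit:
play_rows:
  dp:
    - [-0.01, -0.01, 0.04]
    - [-0.04, -0.03, 0.16]
    - [-0.09, -0.06, 0.34]
    - [-0.16, -0.1, 0.57]
    - [-0.23, -0.15, 0.85]
  rot:
    - [0, 0, 0]
    - [0, 0, 0]
    - [0, 0, 0]
    - [0, 0, 0]
    - [0, 0, 0]

```text
clock: 40.22
eef_pos: [483.9, -260.2, 208.8]
tcp_rot: [2.705, 0.004, 1.579]
contact_force: [1.3, 0.0, -4.1]
opening: 0.088
grasp_force: 68.9
```

Emit:
play_rows:
  dp:
    - [-0.09, -0.05, 0.3]
    - [-0.17, -0.1, 0.63]
    - [-0.26, -0.16, 0.95]
    - [-0.35, -0.21, 1.27]
    - [-0.43, -0.27, 1.58]
  rot:
    - [0, 0, 0]
    - [0, 0, 0]
    - [0, 0, 0]
    - [0, 0, 0]
    - [0, 0, 0]

```text
clock: 40.63
eef_pos: [500.7, -277.6, 145.8]
tcp_rot: [2.706, 0.003, 1.579]
contact_force: [-0.4, -0.4, -3.3]
opening: 0.084
grasp_force: 68.8
```

Emit:
play_rows:
  dp:
    - [-0.08, -0.04, 0.27]
    - [-0.15, -0.08, 0.5]
    - [-0.2, -0.11, 0.68]
    - [-0.23, -0.13, 0.8]
    - [-0.24, -0.14, 0.85]
  rot:
    - [0, 0, 0]
    - [0, 0, 0]
    - [0, 0, 0]
    - [0, 0, 0]
    - [0, 0, 0]

```text
clock: 41.05
eef_pos: [510.0, -287.1, 113.1]
tcp_rot: [2.706, 0.003, 1.579]
contact_force: [-0.8, -0.2, -2.8]
opening: 0.081
grasp_force: 68.8
```

Emit:
play_rows:
  dp:
    - [0, -0.02, 0.03]
    - [0, -0.03, 0.07]
    - [0, -0.05, 0.1]
    - [0, -0.07, 0.14]
    - [0, -0.08, 0.17]
  rot:
    - [0, 0, 0]
    - [0, 0, 0]
    - [0, 0, 0]
    - [0, 0, 0]
    - [0, 0, 0]

```text
clock: 41.47
eef_pos: [510.1, -287.4, 106.9]
tcp_rot: [2.705, 0.004, 1.579]
contact_force: [-0.2, -0.1, -3.0]
opening: 0.082
grasp_force: 68.8
```

Emit:
play_rows:
  dp:
    - [0, -0.02, 0.04]
    - [0, -0.04, 0.07]
    - [0, -0.04, 0.08]
    - [0, -0.04, 0.08]
  rot:
    - [0, 0, 0]
    - [0, 0, 0]
    - [0, 0, 0]
    - [0, 0, 0]

```text
clock: 41.8
eef_pos: [509.9, -287.3, 103.0]
tcp_rot: [2.705, 0.003, 1.579]
contact_force: [0.4, -0.6, -3.4]
opening: 0.082
grasp_force: 68.9
```

Emit:
play_rows:
  dp:
    - [0, -0.01, 0.02]
    - [0, -0.01, 0.03]
    - [0, -0.01, 0.03]
  rot:
    - [0, 0, 0]
    - [0, 0, 0]
    - [0, 0, 0]

```text
clock: 42.05
eef_pos: [510.1, -287.3, 101.9]
tcp_rot: [2.705, 0.003, 1.579]
contact_force: [0.5, -1.4, -2.3]
opening: 0.082
grasp_force: 68.9
```

Emit:
play_rows:
  dp:
    - [0, -0.01, 0.02]
    - [0, -0.01, 0.02]
    - [0, -0.01, 0.02]
  rot:
    - [0, 0, 0]
    - [0, 0, 0]
    - [0, 0, 0]

```text
clock: 42.3
eef_pos: [510.2, -287.4, 101.2]
tcp_rot: [2.705, 0.003, 1.579]
contact_force: [1.0, -0.3, -1.3]
opening: 0.083
grasp_force: 69.1
```

Emit:
play_rows:
  dp:
    - [0, -0.01, 0.02]
    - [0, -0.01, 0.02]
  rot:
    - [0, 0, 0]
    - [0, 0, 0]

```text
clock: 42.47
eef_pos: [510.3, -287.5, 100.9]
tcp_rot: [2.704, 0.004, 1.579]
contact_force: [-5.6, 1.3, 8.0]
opening: 0.083
grasp_force: 70.9
```

Emit:
play_rows:
  dp:
    - [0, 0, 0]
    - [0, 0, 0]
    - [0, 0, 0]
    - [0, 0, 0]
  rot:
    - [0, 0, 0]
    - [0, 0, 0]
    - [0, 0, 0]
    - [0, 0, 0]
  fingers: 0.45

```text
clock: 42.8
eef_pos: [510.2, -287.5, 100.2]
tcp_rot: [2.705, 0.004, 1.579]
contact_force: [-0.3, 1.0, 0.3]
opening: 0.452
grasp_force: 0.0
```

Emit:
play_rows:
  dp:
    - [0, 0, -0.1]
    - [0, 0, -0.3]
    - [0, 0, -0.7]
    - [0, 0, -1.2]
    - [0, 0, -1.8]
  rot:
    - [0, 0, 0]
    - [0, 0, 0]
    - [0, 0, 0]
    - [0, 0, 0]
    - [0, 0, 0]

```text
clock: 43.22
eef_pos: [478.7, -287.0, 165.7]
tcp_rot: [2.707, 0.003, 1.579]
contact_force: [-0.1, 0.3, 0.6]
opening: 0.449
grasp_force: 0.0
```

Emit:
play_rows:
  dp:
    - [0, 0, -0.7]
    - [0, 0, -1.4]
    - [0, 0, -2.0]
    - [0, 0, -2.4]
    - [0, 0, -2.6]
  rot:
    - [0, 0, 0]
    - [0, 0, 0]
    - [0, 0, 0]
    - [0, 0, 0]
    - [0, 0, 0]

```text
clock: 43.63
eef_pos: [435.2, -288.0, 262.5]
tcp_rot: [2.703, 0.006, 1.578]
contact_force: [0.3, 0.0, 0.5]
opening: 0.448
grasp_force: 0.0
```

Emit:
play_rows:
  dp:
    - [1.0, 0, 0]
    - [2.0, 0, 0]
    - [3.0, 0, 0]
    - [3.7, 0, 0]
    - [4.0, 0, 0]
  rot:
    - [0, 0, 0]
    - [0, 0, 0]
    - [0, 0, 0]
    - [0, 0, 0]
    - [0, 0, 0]

```text
clock: 44.05
eef_pos: [433.0, -124.4, 258.5]
tcp_rot: [2.706, 0.002, 1.58]
contact_force: [0.5, 0.2, -0.1]
opening: 0.449
grasp_force: 0.0
```

Emit:
play_rows:
  dp:
    - [0, 0, 0]
    - [0, 0, 0]
    - [0, 0, 0]
    - [0, 0, 0]
  rot:
    - [0, 0, 0]
    - [0, 0, 0]
    - [0, 0, 0]
    - [0, 0, 0]

```text
clock: 44.38
eef_pos: [434.6, -128.3, 259.1]
tcp_rot: [2.705, 0.004, 1.578]
contact_force: [0.1, 0.1, 0.3]
opening: 0.451
grasp_force: 0.0
```

Run:
```python
from kin import *
s=telemetry.sense();print(s["clock"],s["eef_pos"].round(1),s["contact_force"].round(1),s["opening"])
T=optics.grab_frame("top");S=optics.grab_frame("scene")
# differences to the start picture, outside bin/board/rack/arm
for n,f in(("top",T),("scene",S)):
    a=cv2.imread(f"pics/{n}0.png")[:,:,::-1].astype(int);d=(abs(a-f["color"].astype(int)).sum(2)>110).astype(np.uint8)
    k,l,st,c=cv2.connectedComponentsWithStats(d); print(n,[(st[i,:4].tolist(),int(st[i,4])) for i in range(1,k) if st[i,4]>25])
# scuttle on board: not-wood region within board
hsv=cv2.cvtColor(T["color"],cv2.COLOR_RGB2HSV); b=np.zeros((480,640),np.uint8); b[182:262,358:424]=1
m=((hsv[...,1]<60)&(b>0)).astype(np.uint8); m=cv2.morphologyEx(m,cv2.MORPH_OPEN,np.ones((3,3)));ct=max(cv2.findContours(m,0,1)[0],key=cv2.contourArea);print("scuttle",cv2.minAreaRect(ct),cv2.boundingRect(ct))
# potatoes by circles in the trough
g=cv2.cvtColor(T["color"],cv2.COLOR_RGB2GRAY)[235:285,170:250]; g=cv2.resize(g,None,fx=4,fy=4,interpolation=2)
print(cv2.HoughCircles(g,cv2.HOUGH_GRADIENT,1,20,param1=80,param2=16,minRadius=22,maxRadius=36))
pr=proj(T,binpt(-100,0,60));print(pr,hsv[245:278:3,178:240:4,0].tolist())
```

```text
44.3833 [ 434.6 -128.3  259.1] [0.1 0.1 0.3] 0.4510229098743732
top [([281, 189, 47, 64], 2083), ([365, 197, 22, 59], 578), ([378, 196, 30, 47], 243), ([385, 227, 12, 17], 71), ([166, 247, 79, 45], 1905), ([341, 265, 29, 46], 703), ([290, 270, 24, 45], 620), ([353, 298, 29, 44], 676), ([0, 310, 292, 170], 19756), ([319, 317, 33, 81], 1249), ([327, 330, 73, 127], 1875), ([275, 382, 10, 10], 33), ([306, 395, 10, 7], 38), ([321, 399, 25, 19], 210), ([302, 406, 24, 19], 176), ([324, 416, 8, 7], 34), ([307, 425, 10, 3], 27), ([280, 432, 12, 19], 43), ([306, 437, 29, 43], 697), ([308, 452, 6, 8], 37), ([276, 461, 16, 19], 151)]
scene [([214, 0, 7, 7], 43), ([220, 0, 46, 39], 1109), ([350, 0, 21, 37], 639), ([545, 0, 56, 33], 773), ([271, 4, 19, 43], 360), ([211, 13, 4, 19], 29), ([267, 18, 7, 18], 56), ([371, 23, 4, 14], 29), ([221, 33, 12, 14], 56), ([372, 33, 7, 12], 51), ([505, 39, 67, 68], 2081), ([276, 46, 35, 36], 589), ([333, 54, 66, 49], 1927), ([238, 57, 32, 10], 196), ([243, 63, 42, 122], 2472), ([337, 74, 244, 117], 7578), ([418, 186, 34, 2], 35), ([315, 191, 27, 42], 605), ([40
[... 307 characters left out ...]
 18, 19, 17, 18, 16, 24, 26, 24, 19, 24], [21, 30, 19, 12, 13, 15, 19, 18, 18, 19, 19, 20, 15, 19, 18, 30], [27, 24, 11, 13, 13, 12, 15, 18, 18, 19, 19, 15, 11, 19, 16, 30], [21, 30, 13, 13, 13, 12, 15, 18, 17, 18, 13, 13, 13, 14, 14, 30], [20, 19, 13, 13, 12, 14, 13, 19, 19, 14, 13, 13, 12, 15, 13, 30], [38, 14, 12, 13, 13, 12, 12, 13, 12, 13, 13, 13, 14, 14, 16, 21], [35, 14, 14, 14, 15, 13, 14, 14, 14, 13, 14, 14, 13, 12, 18, 30], [30, 12, 12, 13, 14, 13, 13, 14, 14, 13, 14, 12, 14, 16, 22, 10], [19, 12, 13, 12, 13, 13, 14, 13, 13, 12, 13, 14, 13, 13, 16, 14], [13, 12, 13, 13, 13, 13, 13, 14, 14, 14, 13, 13, 14, 12, 21, 13], [19, 18, 16, 8, 13, 13, 14, 13, 13, 13, 13, 15, 12, 13, 21, 13]]
```

```bash
python3 -c "
from rig import r
print(r.sign_off())"
```

```text
the job is handed in; nothing more can be done
None
```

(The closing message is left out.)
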